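# Degas wax cassettes on a hand-pumped vacuum bed

## Robot

A 6-joint arm with a two-finger parallel gripper is mounted at the origin on the work surface. World frame = base frame: x ahead of the robot, y to its left, z up, the work surface at z = 0. Lengths are in m, angles in rad, forces in N, time in s.
With the tool pointing down it reaches from about 0.35 to 0.85 m from the base axis. Payload 8.1 kg.
Tool frame: the origin (TCP) lies between the finger pads; the fingertips stand 25 mm ahead of it and the grasp point (between the pads) lies 6 mm ahead of it (robot.finger_overhang is the distance from the TCP to the fingertips, in m); z points along the fingers, y is the line along which they close (so a half turn about z gives the same grasp; the last joint's range is limited). The gripper opens to 85 mm and grips with 20 to 120 N. Pads are 22 mm wide; open, the fingers measure 114 mm over their backs; the gripper's body (76 mm by 85 mm) begins 54 mm behind the grasp point. The pads swing forward as they close: fully open they stand 13 mm farther back than shut.
Start: joints at [1.056, 0.13, 1.488, -0, 1.523, -0.085], TCP at [0.25, 0.545, 0.236] pointing down, gripper open.
Joint ranges: [-2.96, 2.96], [-0.89, 2.26], [0.02, 2.5], [-1.34, 4.48], [0, 2.73], [-2.66, 2.66]. Speed limits (rad/s): [2.39, 2.39, 2.79, 3.14, 3.14, 3.14].

## Interface

Orientations are given as a unit quaternion [w, x, y, z].
In Python, from plant import robot gives the robot as it stands. The module is installed in compiled form; this text tells all that it offers.
- The arm moves only by the tool step_arm, never from a script. Its argument "series" is a list that holds one entry, the list of rows, each a list of 6 numbers: the shift along the tool's x, y, z in units of 40 mm (1.0 is 40 mm), then the turn, a rotation vector about the tool's x, y, z in units of 5 degrees (1.0 is 5 degrees). In form: [[[x, y, z, ax, ay, az], ...]]. A call has exactly 10 rows; each row shifts and turns the commanded pose from where the row before left it, along the tool's axes as they then stand; what a row does not reach is not made up. A row lasts 1/12 s, in which the tool goes at most 41.7 mm and 7.16 degrees, less where a joint would pass 70% of its speed; a pose out of reach is approached as far as the arm can. A call is refused whole if a number of a shift passes 1 or a number of a turn 1, either way. A call with a gripper value outside its range is refused whole. "claw" is the finger opening in mm, from 0 to 85.4, set as the call begins (left out, the last holds). The fingers move at their own pace and stop on an object; "newtons" is the grip in N (left out, the last holds). Time passes only in rows, so rows that do not move let the fingers close, or fill a call up. It gives the time, the measured TCP pose, the force, the opening and the grip force at its end, in the units of the state.
- robot.get_obs(): the state, without advancing time (a new reading comes with each control period).
- robot.capture(name): name is "scene" or "top" or "wrist"; returns (picture, depth): 384x512x3 uint8, blue, green, red; 384x512 float32, m along the optical axis (not along the pixel's ray), 0 where there is no reading.
- robot.camera_params(name): a dict with "intrinsics" (3x3 intrinsics, pixels), "k1" (the pictures are not rectified: a ray, as slopes to the right and down, at radius r is drawn at 1 + k1 r^2 times it, then the intrinsics apply), "R" (3x3) and "t" (3): a world point X has camera coordinates R X + t; the wrist camera has in their place "T_tool_cam" (4x4, takes a point from camera to tool coordinates, whose origin is the TCP and whose axes are the flange's). Camera axes: x right, y down, z forward; pixel columns grow to the right and rows downward; lengths in m; the calibration is good to about 2 mm. A picture is of the moment at which its call begins: read the wrist's pose just before it. camera_params takes no time and is no camera call.
- robot.sign_off(): hands the job in; it is judged then, once.
Trained networks look in the newest picture that a camera, given by its name, has taken for a name from the list of things; names that differ only in an ending like _2 or _b are one class to them, and where a whole thing is asked for, a point or a joint stands for the part that bears it (a point fixed in the world has none). Each returns a list of dicts, best first, with "confidence" (0 to 1); they miss things now and then, are a little off and sometimes report something else, mostly with a low value. They report only what shows in the picture. A call takes as long as a camera call. They do not tell look-alikes from the thing itself.
- robot.look_for(thing, camera): "rect" ([left, top, right, bottom] in pixels, round what is visible of it).
- robot.regions_of(thing, camera): "mask" (384x512 bool, what is visible of it) and "rect" ([left, top, right, bottom] in pixels, round what is visible of it).
The state is a dict: "time_s": time; "joints": joint angles; "qvel": joint speeds; "joint_efforts": joint torques, N m; "tcp_pos": TCP position; "tool_rot": TCP orientation; "wrist_force": force on the tool from outside, world axes, zero at the start; "wrist_torque": the same for the moment, N m; "grip_width": finger opening in m; "gripper_force": force on a finger pad.
Only numpy, scipy, OpenCV 4.12 (cv2) and the standard library are available. Lean on these libraries where they do the work, as an engineer would, in place of code of your own. Each camera call takes 0.05 s, during which the arm holds its last target. There are 200 camera calls.

## Task

First unlock the pump: draw the locking pin straight up out of its bore and park it upright in the side notch of the same block, its collar resting on the block. Lay every cassette flat in a pocket of the vacuum bed (one to a pocket), pump the lever three full strokes, letting it come all the way up after each, and push the vent plunger all the way in. Only then move all the cassettes into the clear tray, flat on its floor, and leave the pin parked and the other things on the bench where they are.

Things in the scene. Friction and masses are not known exactly. Their poses are not given: they have to be found in the camera images.
- vacbed: Fixed vacuum bed on a white plate 250 x 290 x 12 mm. Origin at table height, 5 mm in -x and 10 mm in +y of the plate centre; x to the rear, y left. Front right: aluminium bed, 3 pockets in a row along y; left: pump lever; rear: steel pin block 36 x 86 mm, top at 105 mm; rear right: vent plunger. Gauge 38 mm dia, 43 tall, at (36, -35) mm.
- pocket0 (a point): Centre of the floor of bed pocket 0 (20 mm above the table; axes as vacbed). A pocket is 46 mm along x and 33 mm along y, between ribs 6 mm high and 6 mm wide (39 mm pitch) along its long sides and lips 4 mm high at its two ends; open above.
- pocket1 (a point): Centre of the floor of bed pocket 1 (20 mm above the table; axes as vacbed). A pocket is 46 mm along x and 33 mm along y, between ribs 6 mm high and 6 mm wide (39 mm pitch) along its long sides and lips 4 mm high at its two ends; open above.
- pocket2 (a point): Centre of the floor of bed pocket 2 (20 mm above the table; axes as vacbed). A pocket is 46 mm along x and 33 mm along y, between ribs 6 mm high and 6 mm wide (39 mm pitch) along its long sides and lips 4 mm high at its two ends; open above.
- bore (a point): Centre of the mouth of the 12 mm round bore, on the top face of the pin block (105 mm above the table; block 20 mm thick, open below). The pin stands here at the start, its shank keeping the lever from going down.
- notch (a point): Parking place in the side notch of the same pin block, at its top face, 50 mm to the -y side of the bore; axes as vacbed. The notch is a slot 13 mm wide, open above, below and to the front (-x); it runs from the front face, 17 mm before this point, to a closed end 6.5 mm behind it.
- pin: Steel locking pin, upright. Origin on its axis at the underside of its collar; z up along the pin. Shank 10 mm dia reaching 56 mm (60 mm as seen) below the origin; collar 28 mm dia, 6 mm thick; above it a dark round grip 18 mm dia from 6 to 36 mm over the origin. Seated, the collar rests on the block.
- lever (a joint): Pump lever, rad: 0 = raised (sprung, returns by itself), 0.6 = fully down. Hinge along the vacbed's y at (75, 90) mm in its frame, 75 mm above the table; arm 170 mm long reaching to the front, 0.35 rad above level when raised, 0.25 rad below level when down. Takes about 6 to 12 N at the paddle.
- paddle (a point): Centre of the top face of the black paddle at the lever's end, to be pushed down from above; 58 mm along the arm, 60 mm wide, 12 mm thick; about 139 mm above the table when raised, 39 mm when down.
- vent (a joint): Vent plunger, m: 0 = out (sprung), 0.012 = pushed fully down; about 2 to 6 N.
- vent_top (a point): Centre of the top face of the black vent plunger (29 mm dia), 66 mm above the table when out; it moves straight down.
- mat: Fixed green mat 200 x 210 x 3 mm on which the cassettes start; origin at its centre underneath.
- tray: Fixed clear tray for finished cassettes, 160 (x) x 180 (y) mm outside, walls 4 mm thick and 18 mm high, floor 4 mm thick; origin at the centre of its underside. It stands on one side of the vacuum bed and the mat on the other, either way round.
- cassette0: Grey cassette with a wax block on top, 40 (x) x 28 (y) x 15 mm high (the lower 11 mm full size, the top 4 mm of wax 34 x 22 mm); origin at the centre of its underside, z up. Two or three of the four are present, the others are absent (None).
- cassette1: Grey cassette with a wax block on top, 40 (x) x 28 (y) x 15 mm high (the lower 11 mm full size, the top 4 mm of wax 34 x 22 mm); origin at the centre of its underside, z up. Two or three of the four are present, the others are absent (None).
- cassette2: Grey cassette with a wax block on top, 40 (x) x 28 (y) x 15 mm high (the lower 11 mm full size, the top 4 mm of wax 34 x 22 mm); origin at the centre of its underside, z up. Two or three of the four are present, the others are absent (None).
- cassette3: Grey cassette with a wax block on top, 40 (x) x 28 (y) x 15 mm high (the lower 11 mm full size, the top 4 mm of wax 34 x 22 mm); origin at the centre of its underside, z up. Two or three of the four are present, the others are absent (None).
- bottle_a: glass bottle 68 mm across, 150 tall, bystander; origin underneath
- bottle_b: glass bottle 60 mm across, 130 tall, bystander; origin underneath
- jar: amber jar 64 mm across, 75 tall, bystander; origin underneath
- beaker: glass beaker 66 mm across, 80 tall, bystander; origin underneath
- brush: brush 150 mm long lying flat, bystander; origin underneath its middle
- scraper: spatula 160 mm long lying flat, bystander; origin underneath its middle
- weight: brass weight 44 mm across, 40 tall, bystander; origin underneath
Not all that is in view belongs to the job. Several things look just like the tray: the one meant starts farthest from the robot's base.

How it is judged:
On the way, in this order (a step that is already met when the one before it is completed fails the run):
1. the locking pin stands parked in the side notch, collar down on the block, let go (x of pin in the frame of notch between -0.012 and 0.008 m and y of pin in the frame of notch between -0.006 and 0.006 m and z of pin in the frame of notch between -0.004 and 0.004 m and angle between pin's own z axis and vertical below 0.12 rad and contact force between the fingers and pin below 0.3 N), for 0.2 s.
2. every cassette lies flat on the floor of a bed pocket, let go, the pin still parked (all of step 1 and x of cassette0 in the frame of pocket1 between -0.007 and 0.007 m and y of cassette0 in the frame of pocket1 between -0.045 and 0.045 m and z of cassette0 in the frame of pocket1 between -0.003 and 0.003 m and angle between each of cassette0, cassette1, cassette2, cassette3's own z axis and vertical below 0.1 rad and contact force between the fingers and cassette0 below 0.3 N and x of cassette1 in the frame of pocket1 between -0.007 and 0.007 m and y of cassette1 in the frame of pocket1 between -0.045 and 0.045 m and z of cassette1 in the frame of pocket1 between -0.003 and 0.003 m and contact force between the fingers and cassette1 below 0.3 N and x of cassette2 in the frame of pocket1 between -0.007 and 0.007 m and y of cassette2 in the frame of pocket1 between -0.045 and 0.045 m and z of cassette2 in the frame of pocket1 between -0.003 and 0.003 m and contact force between the fingers and cassette2 below 0.3 N and x of cassette3 in the frame of pocket1 between -0.007 and 0.007 m and y of cassette3 in the frame of pocket1 between -0.045 and 0.045 m and z of cassette3 in the frame of pocket1 between -0.003 and 0.003 m and contact force between the fingers and cassette3 below 0.3 N), for 0.2 s.
3. first stroke: lever fully down (above 0.54 rad) (value of joint lever above 0.54 rad), for 0.02 s.
4. first stroke: lever fully up again (below 0.06 rad) (value of joint lever below 0.06 rad), for 0.02 s.
5. second stroke: lever fully down (above 0.54 rad) (value of joint lever above 0.54 rad), for 0.02 s.
6. second stroke: lever fully up again (below 0.06 rad) (value of joint lever below 0.06 rad), for 0.02 s.
7. third stroke: lever fully down (above 0.54 rad) (value of joint lever above 0.54 rad), for 0.02 s.
8. third stroke: lever fully up again (below 0.06 rad) (value of joint lever below 0.06 rad), for 0.02 s.
9. vent plunger pushed fully in (over 10 mm) before any cassette is in the tray (value of joint vent above 0.01 m and not (x of cassette0 in the frame of tray between -0.075 and 0.075 m and y of cassette0 in the frame of tray between -0.085 and 0.085 m and z of cassette0 in the frame of tray between -0.002 and 0.009 m and angle between cassette0's own z axis and vertical below 0.12 rad) and not (x of cassette1 in the frame of tray between -0.075 and 0.075 m and y of cassette1 in the frame of tray between -0.085 and 0.085 m and z of cassette1 in the frame of tray between -0.002 and 0.009 m and angle between cassette1's own z axis and vertical below 0.12 rad) and not (x of cassette2 in the frame of tray between -0.075 and 0.075 m and y of cassette2 in the frame of tray between -0.085 and 0.085 m and z of cassette2 in the frame of tray between -0.002 and 0.009 m and angle between cassette2's own z axis and vertical below 0.12 rad) and not (x of cassette3 in the frame of tray between -0.075 and 0.075 m and y of cassette3 in the frame of tray between -0.085 and 0.085 m and z of cassette3 in the frame of tray between -0.002 and 0.009 m and angle between cassette3's own z axis and vertical below 0.12 rad)), for 0.05 s.
At the end, for the whole second after the job is handed in: Every cassette present lies flat (0.12 rad) and still on the tray floor (within 5 mm, not stacked); pin upright (0.12 rad) in the notch (at most 12 mm short of its parking point), collar within 4 mm of the block top, let go; lever up (below 0.06 rad), plunger out (below 3 mm) (all of step 1 and x of cassette0 in the frame of tray between -0.075 and 0.075 m and y of cassette0 in the frame of tray between -0.085 and 0.085 m and z of cassette0 in the frame of tray between -0.002 and 0.009 m and angle between each of cassette0, cassette1, cassette2, cassette3's own z axis and vertical below 0.12 rad and linear speed of each of cassette0, cassette1, cassette2, cassette3 below 0.02 m/s and x of cassette1 in the frame of tray between -0.075 and 0.075 m and y of cassette1 in the frame of tray between -0.085 and 0.085 m and z of cassette1 in the frame of tray between -0.002 and 0.009 m and x of cassette2 in the frame of tray between -0.075 and 0.075 m and y of cassette2 in the frame of tray between -0.085 and 0.085 m and z of cassette2 in the frame of tray between -0.002 and 0.009 m and x of cassette3 in the frame of tray between -0.075 and 0.075 m and y of cassette3 in the frame of tray between -0.085 and 0.085 m and z of cassette3 in the frame of tray between -0.002 and 0.009 m and value of joint lever below 0.06 rad and value of joint vent below 0.003 m); the robot touches nothing.
It fails at once if a bystander (bottle, jar, beaker, brush, scraper, weight) is moved more than 40 mm (distance of any of bottle_a, bottle_b, jar, beaker, brush, scraper, weight from where it was at the start of the episode above 0.04 m).
Of cassette0, cassette1, cassette2, cassette3 only 2 to 3 are there at a start; the rules pass over those that are not, and their reading is None.
At some moment in a run one of cassette0, cassette1, cassette2, cassette3 may be knocked a few centimetres aside while the robot is not near it.
It also fails if it takes over 210 s, if anything falls off the work surface, if the arm or the gripper's body presses on something with over 40 N, if the wrist force passes 120 N, or if a joint passes its speed limit or range.

## Working session

There is one attempt and no reset: what is moved stays moved. The work goes in short steps, Python scripts to look and compute and a tool call to move; the robot and the scene stay as the last step left them, time stands still between calls to the robot, and variables do not carry over. Pictures are saved under pics/ and viewed, at most 15 in all, crops included, and the job is handed in when it is done.

Besides the shell and the picture viewer there is one more tool, called as name([rows], argument=value, ...), one row to a line, values as JSON. step_arm: Moves the arm, as the interface text tells. Its arguments: {"type":"object","properties":{"series":{"type":"array"},"claw":{"type":"number"},"newtons":{"type":"number"}},"required":["series"]}

```bash
mkdir -p pics
cat > h.py <<'E'
import numpy as np, cv2
from plant import robot
def cam(name):
    p=robot.camera_params(name)
    K=np.array(p["intrinsics"]);k1=p["k1"]
    if "R" in p: R=np.array(p["R"]);t=np.array(p["t"]);return K,k1,R.T,-R.T@t
    T=np.array(p["T_tool_cam"]);o=robot.get_obs()
    w,x,y,z=o["tool_rot"]
    from scipy.spatial.transform import Rotation as Ro
    Rt=Ro.from_quat([x,y,z,w]).as_matrix()
    return K,k1,Rt@T[:3,:3],Rt@T[:3,3]+np.array(o["tcp_pos"])
def rays(c,uv):
    K,k1,Rw,C=c
    uv=np.atleast_2d(np.asarray(uv,float))
    d=np.stack([(uv[:,0]-K[0,2])/K[0,0],(uv[:,1]-K[1,2])/K[1,1]],1)
    s=d.copy()
    for _ in range(20): s=d/(1+k1*(s**2).sum(1,keepdims=True))
    return np.c_[s,np.ones(len(s))]
def pts(c,uv,depth):  # depth array values
    return (rays(c,uv)*np.asarray(depth)[:,None])@c[2].T+c[3]
def plane(c,uv,z):
    d=rays(c,uv)@c[2].T
    return c[3]+d*((z-c[3][2])/d[:,2])[:,None]
def proj(c,X):
    K,k1,Rw,C=c
    q=(np.atleast_2d(X)-C)@Rw; s=q[:,:2]/q[:,2:]
    s=s*(1+k1*(s**2).sum(1,keepdims=True))
    return s*[K[0,0],K[1,1]]+[K[0,2],K[1,2]]
def cloud(c,depth):
    v,u=np.mgrid[:384,:512]; uv=np.c_[u.ravel(),v.ravel()]
    P=pts(c,uv,depth.ravel()).reshape(384,512,3); P[depth==0]=np.nan
    return P
E
python3 - <<'E'
from h import *
for n in ["scene","top"]:
    im,d=robot.capture(n); cv2.imwrite(f"pics/{n}.png",im); np.savez(f"{n}.npz",im=im,d=d)
    c=cam(n); P=cloud(c,d); print(n,c[3].round(3))
    for th in ["vacbed","lever","vent","pin","tray","mat","cassette0","bottle_a","jar","beaker","brush","scraper","weight"]:
        for r in robot.regions_of(th,n)[:8]:
            m=r["mask"]; q=np.nanmedian(P[m],0) if m.any() else None
            print(th,round(r["confidence"],2),np.round(r["rect"]).astype(int).tolist(),q.round(3) if q is not None else None)
print(robot.get_obs())
E
```

```text
scene [ 1.221 -0.836  1.045]
vacbed 0.62 [217, 151, 327, 258] [0.569 0.017 0.013]
vacbed 0.58 [344, 146, 363, 173] [0.634 0.438 0.003]
vacbed 0.33 [290, 162, 300, 170] [0.471 0.283 0.014]
lever 0.7 [264, 149, 319, 194] [0.507 0.126 0.128]
pin 0.44 [215, 147, 324, 257] [0.57  0.011 0.013]
tray 0.78 [94, 210, 162, 267] [ 0.271 -0.356  0.003]
tray 0.69 [145, 237, 226, 304] [ 0.514 -0.326  0.003]
tray 0.59 [262, 149, 316, 194] [0.507 0.126 0.128]
mat 0.82 [275, 144, 345, 188] [0.518 0.342 0.002]
mat 0.71 [132, 295, 148, 316] [ 0.527 -0.51   0.036]
cassette0 0.62 [313, 169, 324, 176] [0.57  0.286 0.014]
cassette0 0.49 [291, 162, 300, 168] [0.471 0.285 0.012]
bottle_a 0.69 [294, 232, 313, 274] [ 0.779 -0.106  0.072]
bottle_a 0.64 [326, 190, 353, 233] [0.777 0.087 0.083]
jar 0.81 [253, 263, 275, 296] [ 0.736 -0.243  0.057]
jar 0.5 [262, 147, 312, 197] [0.505 0.126 0.128]
beaker 0.84 [337, 177, 358, 205] [0.723 0.242 0.062]
brush 0.61 [154, 304, 210, 330] [ 0.641 -0.449  0.016]
brush 0.47 [219, 151, 326, 256] [0.569 0.013 0.013]
scraper 0.68 [290, 162, 299, 167] [0.473 0.282 0.014]
scraper 0
[... 1361 characters left out ...]
: 1.4, 'joints': array([ 1.05555976e+00,  1.30402881e-01,  1.48818457e+00,  8.21434099e-06,
        1.52299071e+00, -8.54144771e-02]), 'qvel': array([-0.0010336 ,  0.00104959, -0.00074417,  0.00100026,  0.00073588,
       -0.00024954]), 'joint_efforts': array([-2.64943337e-04, -5.69315672e+01, -5.00848424e+01, -2.49907534e-04,
        1.09942095e-03,  5.10944460e-06]), 'tcp_pos': array([0.25001759, 0.54544368, 0.23609898]), 'tool_rot': array([-1.77617622e-06,  2.13260710e-01,  9.76995327e-01,  8.13235663e-06]), 'wrist_force': array([-0.37133374,  0.23847055, -0.5691702 ]), 'wrist_torque': array([-0.02366345,  0.02380571,  0.01508013]), 'gripper_force': 0.0, 'grip_width': 0.08547937962573779}
```

Run:
```python
import cv2
im=cv2.imread("pics/top.png")[85:330,60:440]
cv2.imwrite("pics/top_c.png",cv2.resize(im,(760,490),interpolation=cv2.INTER_CUBIC))
im=cv2.imread("pics/scene.png")[135:275,200:375]
cv2.imwrite("pics/scene_c.png",cv2.resize(im,(700,560),interpolation=cv2.INTER_CUBIC))
```

```text
(no output)
```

View pics/top_c.png

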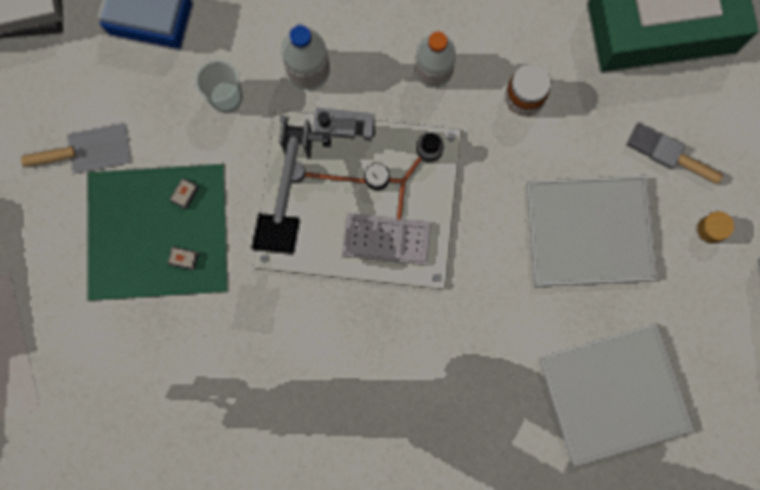

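View pics/scene_c.png

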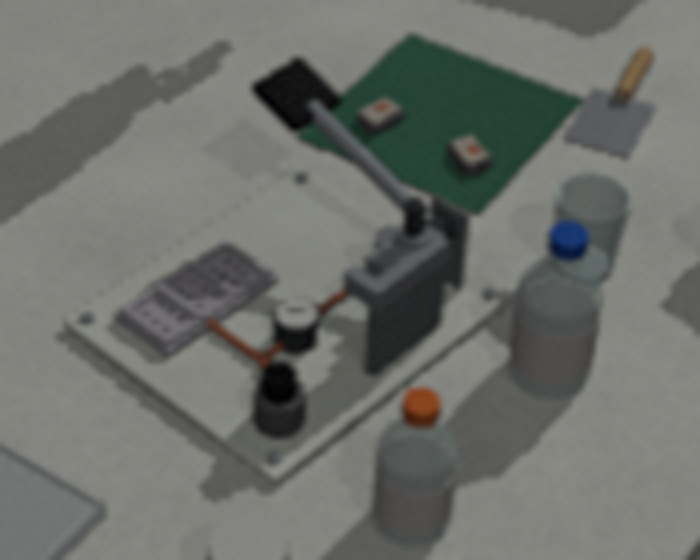

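Run:
```python
from h import *
print(np.round(robot.camera_params("wrist")["T_tool_cam"],3)); print(robot.camera_params("wrist")["intrinsics"],robot.finger_overhang)
f=np.load("top.npz");im=f["im"];c=cam("top");P=cloud(c,f["d"])
# plate: bright low-saturation, height 8..16mm
h=P[...,2]; m=((abs(h-.012)<.006)&(P[...,0]>.4)&(P[...,0]<.72)&(abs(P[...,1])<.2)).astype(np.uint8)
g=im.min(2)
for nm,lo in (("d",m),("g",((g>int(np.percentile(g[185:225,190:230],60)))*1).astype(np.uint8))):
    pass
print(m.sum(), cv2.minAreaRect(np.argwhere(m)[:,::-1].astype(np.float32)))
q=P[m>0][:,:2].astype(np.float32); print(cv2.minAreaRect(q))
# crop pixel estimates -> plate
s=lambda u,v:(60+u/2,85+v/2)
print("plate corners",plane(c,[s(275,117),s(461,130),s(444,288),s(253,268)],.012).round(3).tolist())
print("vent",plane(c,[s(431,146)],.066).round(3),"gauge",plane(c,[s(377,176)],.043).round(3),"pin",plane(c,[s(324,118)],.141).round(3),"paddle",plane(c,[s(275,234)],.139).round(3))
print("cass",plane(c,[s(183,193),s(183,259)],.018).round(3).tolist())
```

```text
[[ 0.001 -0.962 -0.273  0.069]
 [ 1.     0.     0.001  0.001]
 [-0.001 -0.273  0.962 -0.138]
 [ 0.     0.     0.     1.   ]]
[[327.56502767   0.         254.13489159]
 [  0.         327.56502767 193.02411071]
 [  0.           0.           1.        ]] 0.025
5061 ((247.2858428955078, 185.41705322265625), (131.6913299560547, 102.1553955078125), 0.6160598993301392)
((0.560054361820221, 0.00023418664932250977), (0.31867289543151855, 0.39866989850997925), 0.09629341214895248)
plate corners [[0.687, 0.157, 0.012], [0.668, -0.131, 0.012], [0.423, -0.104, 0.012], [0.451, 0.183, 0.012]]
vent [[ 0.627 -0.082  0.066]] gauge [[ 0.587 -0.003  0.043]] pin [[0.646 0.071 0.141]] paddle [[0.48  0.135 0.139]]
cass [[0.564, 0.292, 0.018], [0.463, 0.287, 0.018]]
```

step_arm([
  [[0, 0, -0.4, 0, 0, 1], [0, 0, -0.4, 0, 0, 1], [0, 0, -0.4, 0, 0, 1], [0, 0, -0.4, 0, 0, 1], [0, 0, -0.4, 0, 0, 1], [0, 0, -0.4, 0, 0, 1], [0, 0, -0.4, 0, 0, 1], [0, 0, -0.4, 0, 0, 1], [0, 0, -0.4, 0, 0, 1], [0, 0, -0.4, 0, 0, 1]],
])

```text
time_s: 2.23
tcp_pos: [0.25, 0.5454, 0.3969]
tool_rot: [-0.0, 0.608, 0.794, 0.0]
wrist_force: [0.7, 0.0, 0.3]
grip_width: 0.0853
gripper_force: 0.0
```

step_arm([
  [[0, 0, 0, 0, 0, 1], [0, 0, 0, 0, 0, 1], [0, 0, 0, 0, 0, 1], [0, 0, 0, 0, 0, 1], [-0.5, 0.8, 0, 0, 0, 0], [-0.5, 0.8, 0, 0, 0, 0], [-0.5, 0.8, 0, 0, 0, 0], [-0.5, 0.8, 0, 0, 0, 0], [-0.5, 0.8, 0, 0, 0, 0], [-0.5, 0.8, 0, 0, 0, 0]],
])

```text
time_s: 3.07
tcp_pos: [0.4329, 0.4091, 0.3963]
tool_rot: [0.0, 0.735, 0.678, 0.0]
wrist_force: [-0.1, 0.2, -0.2]
grip_width: 0.0856
gripper_force: 0.0
```

```bash
cat >> h.py <<'E'
def shot(tag):
    c=cam("wrist"); im,d=robot.capture("wrist"); cv2.imwrite(f"pics/{tag}.png",im); np.savez(f"{tag}.npz",im=im,d=d,**{f"c{i}":v for i,v in enumerate(c)})
    return c,im,d
def load(tag):
    f=np.load(tag+".npz"); return (f["c0"],float(f["c1"]),f["c2"],f["c3"]),f["im"],f["d"]
def cass(c,d,lo=.009,box=(.35,.7,.2,.5),z=.014,amin=500e-6):
    # z: height of body top; clusters above lo in metric grid
    P=cloud(c,d).reshape(-1,3);P=P[~np.isnan(P[:,0])]
    k=(P[:,2]>lo)&(P[:,2]<.06)&(P[:,0]>box[0])&(P[:,0]<box[1])&(P[:,1]>box[2])&(P[:,1]<box[3]);P=P[k]
    G=np.zeros((600,1200),np.uint8); ij=np.c_[(P[:,0]-.3)*1000,(P[:,1]+.6)*1000].astype(int)
    G[ij[:,0].clip(0,599),ij[:,1].clip(0,1199)]=1; G=cv2.morphologyEx(G,cv2.MORPH_CLOSE,np.ones((5,5),np.uint8))
    n,L,S,_=cv2.connectedComponentsWithStats(G)
    out=[]
    for i in range(1,n):
        if S[i,4]*1e-6<amin: continue
        q=np.argwhere(L==i).astype(np.float32); (cx,cy),(w,h),a=cv2.minAreaRect(q)
        if w<h: w,h,a=h,w,a+90
        a=(a+90)%180-90
        zz=P[(L[ij[:,0].clip(0,599),ij[:,1].clip(0,1199)]==i),2]
        out.append((round(cx/1e3+.3,4),round(cy/1e3-.6,4),round(w),round(h),round(a,1),round(float(np.percentile(zz,90)),4)))
    return out
E
python3 - <<'E'
from h import *
c,im,d=shot("w1"); print(c[3]); 
for r in cass(c,d): print(r)
E
```

```text
[0.43859198 0.47894079 0.53427432]
(0.4658, 0.2894, 41, 28, 78.7, 0.0192)
(0.5648, 0.2926, 40, 29, -26.6, 0.0193)
(0.6251, 0.4816, 40, 19, -75.1, 0.02)
```

step_arm([
  [[-0.8, 0.4, 0, 0, 0, 0], [-0.8, 0.4, 0, 0, 0, 0], [-0.8, 0.4, 0, 0, 0, 0], [-0.8, 0.4, 0, 0, 0, 0], [-0.8, 0.4, 0, 0, 0, 0], [-0.8, 0.4, 0, 0, 0, 0], [-0.8, 0.4, 0, 0, 0, 0], [-0.8, 0.4, 0, 0, 0, 0], [-0.8, 0.4, 0, 0, 0, 0], [-0.2, 0.2, 0, 0, 0, 0]],
])

```text
time_s: 3.95
tcp_pos: [0.5603, 0.0987, 0.396]
tool_rot: [0.001, 0.736, 0.677, -0.0]
wrist_force: [0.2, 0.8, -0.9]
grip_width: 0.0854
gripper_force: 0.0
```

Run:
```python
from h import *
c,im,d=shot("w2"); print(c[3],robot.get_obs()["tcp_pos"])
cv2.imwrite("pics/w2b.png",cv2.resize(im,(800,600),interpolation=cv2.INTER_CUBIC))
```

```text
[0.56630321 0.1687754  0.53388618] [0.56087865 0.09902899 0.39562765]
```

View pics/w2b.png

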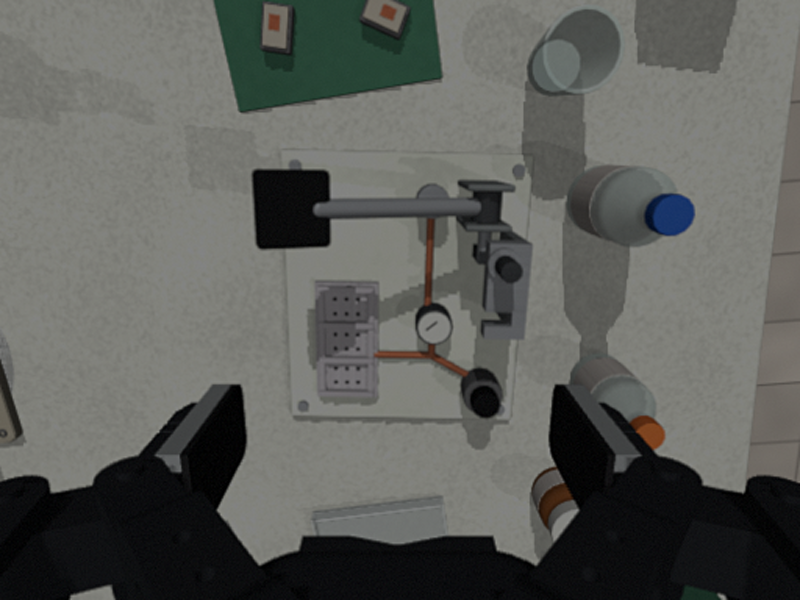

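Run:
```python
from h import *
c,im,d=load("w2"); P=cloud(c,d); s=512/800
def sel(u0,u1,v0,v1,z0,z1):
    m=np.zeros((384,512),bool); m[int(v0*s):int(v1*s),int(u0*s):int(u1*s)]=1
    m&=(P[...,2]>z0)&(P[...,2]<z1); return m
def rect(n,m):
    q=P[m][:,:2].astype(np.float32); (x,y),wh,a=cv2.minAreaRect(q*1000); print(n,m.sum(),round(x,1),round(y,1),np.round(wh,1),round(a,1),"mean",P[m].mean(0).round(4))
rect("block",sel(475,535,225,345,.098,.110))
rect("pin",sel(485,535,245,290,.135,.150))
rect("vent",sel(455,510,360,425,.058,.072))
rect("gauge",sel(410,460,295,350,.038,.048))
rect("bed",sel(310,385,275,400,.0225,.03))
rect("bedall",sel(310,385,275,400,.0165,.03))
rect("paddle",sel(245,340,160,255,.12,.15))
m=sel(270,540,145,425,.007,.0165); m=cv2.morphologyEx(m.astype(np.uint8),cv2.MORPH_OPEN,np.ones((3,3)))>0; rect("plate",m)
print("screws",plane(c,np.array([[295,166],[519,171],[303,407],[502,408]])*s,.013).round(4).tolist())
```

```text
block 1217 651.4 47.6 [87.3 37.5] 84.2 mean [0.6529 0.0448 0.1051]
pin 179 648.7 73.9 [17.9 16.6] 41.8 mean [0.6481 0.0744 0.1408]
vent 261 635.0 -80.2 [27.5 27.1] 89.4 mean [ 0.6351 -0.0789  0.0654]
gauge 424 590.1 -0.5 [36.5 36.4] 39.1 mean [ 0.5896 -0.      0.0427]
bed 970 499.4 -16.5 [123.2  63.2] 83.8 mean [ 0.4965 -0.0135  0.0252]
bedall 2907 499.8 -16.8 [129.5  72.4] 84.1 mean [ 0.4976 -0.0138  0.0219]
paddle 2570 485.5 135.8 [60.6 63.3] 83.9 mean [0.4839 0.1374 0.1391]
plate 15685 561.7 27.5 [291.3 250.3] 84.1 mean [0.562  0.0391 0.0122]
screws [[0.466, 0.1671, 0.013], [0.6851, 0.1439, 0.013], [0.4388, -0.093, 0.013], [0.6614, -0.113, 0.013]]
```

step_arm([
  [[0, 0, 0, 0, 0, 0.2], [-0.05, 0.3, 0.5, 0, 0, 0], [-0.05, 0.3, 0.6, 0, 0, 0], [-0.05, 0.3, 0.6, 0, 0, 0], [-0.05, 0.3, 0.6, 0, 0, 0], [-0.05, 0.3, 0.6, 0, 0, 0], [-0.05, 0.3, 0.6, 0, 0, 0], [-0.05, 0.3, 0.6, 0, 0, 0], [-0.04, 0.14, 0.5, 0, 0, 0], [0, 0, 0, 0, 0, 0]],
], claw=50, newtons=40)

```text
time_s: 4.83
tcp_pos: [0.6445, 0.0802, 0.206]
tool_rot: [-0.003, 0.741, 0.672, -0.003]
wrist_force: [-0.8, 0.3, -2.3]
grip_width: 0.0496
gripper_force: 0.0
```

```bash
cat >> h.py <<'E'
from scipy.spatial.transform import Rotation as Ro
def togo(X,yaw=None):
    o=robot.get_obs(); w,x,y,z=o["tool_rot"]; R=Ro.from_quat([x,y,z,w]).as_matrix()
    if yaw is not None:  # yaw = desired angle of tool x axis, deg
        cur=np.degrees(np.arctan2(R[1,0],R[0,0])); a=(yaw-cur+180)%360-180
        R=Ro.from_euler('z',a,degrees=True).as_matrix()@R; print("turn units",round(-a/5,2))
    print("tcp",o["tcp_pos"].round(4),"units",((np.array(X)-o["tcp_pos"])@R/.04).round(2))
E
python3 - <<'E'
from h import *
c,im,d=shot("w3"); P=cloud(c,d)
m=(P[...,2]>.136)&(P[...,2]<.150)&(abs(P[...,0]-.648)<.03)&(abs(P[...,1]-.074)<.03)
q=P[m][:,:2].astype(np.float32)*1000; print(m.sum(),cv2.minEnclosingCircle(q),q.mean(0),cv2.minAreaRect(q))
m=(P[...,2]>.100)&(P[...,2]<.108)&(abs(P[...,0]-.651)<.04)&(abs(P[...,1]-.047)<.06); print(cv2.minAreaRect(P[m][:,:2].astype(np.float32)*1000))
togo([.6484,.0741,.139],84.1)
E
```

```text
553 ((648.3960571289062, 73.45220947265625), 8.934248924255371) [648.4589  74.2933] ((648.4464721679688, 73.6438217163086), (17.474119186401367, 16.63894271850586), 85.26649475097656)
((651.3153686523438, 47.11772155761719), (86.06423950195312, 36.8647575378418), 83.9541244506836)
turn units 0.06
tcp [0.645  0.0803 0.2089] units [-0.15  0.11  1.75]
```

step_arm([
  [[-0.16, 0.11, 0, 0, 0, 0.06], [0, 0, 0.3, 0, 0, 0], [0, 0, 0.3, 0, 0, 0], [0, 0, 0.3, 0, 0, 0], [0, 0, 0.3, 0, 0, 0], [0, 0, 0.3, 0, 0, 0], [0, 0, 0.2, 0, 0, 0], [0, 0, 0.03, 0, 0, 0], [0, 0, 0, 0, 0, 0], [0, 0, 0, 0, 0, 0]],
])

```text
time_s: 5.72
tcp_pos: [0.651, 0.0719, 0.1432]
tool_rot: [0.0, 0.743, 0.67, 0.0]
wrist_force: [-0.3, -0.3, 0.8]
grip_width: 0.0502
gripper_force: 0.0
```

step_arm([
  [[0, 0, 0, 0, 0, 0], [0, 0, 0, 0, 0, 0], [0, 0, 0, 0, 0, 0], [0, 0, 0, 0, 0, 0], [0, 0, 0, 0, 0, 0], [0, 0, 0, 0, 0, 0], [0, 0, 0, 0, 0, 0], [0, 0, 0, 0, 0, 0], [0, 0, 0, 0, 0, 0], [0, 0, 0, 0, 0, 0]],
], claw=10, newtons=60)

```text
time_s: 6.55
tcp_pos: [0.6511, 0.072, 0.1441]
tool_rot: [0.0, 0.743, 0.67, 0.0]
wrist_force: [-2.8, -0.8, 6.4]
grip_width: 0.0124
gripper_force: 58.7
```

Run:
```python
from h import *
o=robot.get_obs(); print(o["tcp_pos"],o["tool_rot"],o["grip_width"],o["gripper_force"],o["wrist_force"],o["wrist_torque"])
```

```text
[0.65106535 0.07200653 0.14407183] [3.63678755e-04 7.42698391e-01 6.69625838e-01 4.52110621e-04] 0.012440886631310738 58.657949566841125 [-2.77339271 -0.77859671  6.41791877] [ 0.03598209  0.5439154  -0.01442058]
```

Run:
```python
from h import *
c,im,d=shot("w4")
cv2.imwrite("pics/w4b.png",cv2.resize(im[150:384,130:390],(780,702))[:600])
P=cloud(c,d); m=(P[...,2]>.100)&(P[...,2]<.108)&(abs(P[...,0]-.651)<.04)&(abs(P[...,1]-.047)<.06); print(cv2.minAreaRect(P[m][:,:2].astype(np.float32)*1000))
```

```text
((651.6007080078125, 47.117679595947266), (86.27738189697266, 36.02875518798828), 83.83126831054688)
```

View pics/w4b.png

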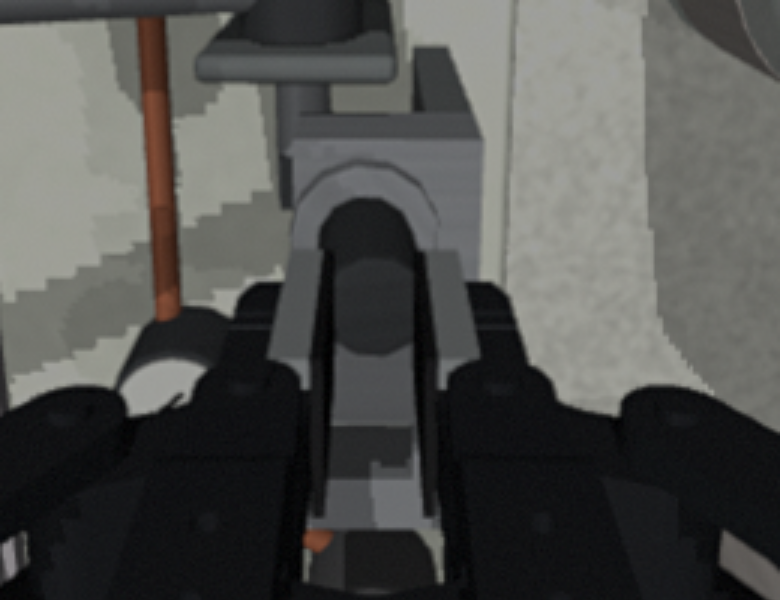

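step_arm([
  [[0, 0, -0.1, 0, 0, 0], [0, 0, -0.15, 0, 0, 0], [0, 0, -0.2, 0, 0, 0], [0, 0, -0.25, 0, 0, 0], [0, 0, -0.25, 0, 0, 0], [0, 0, -0.25, 0, 0, 0], [0, 0, -0.25, 0, 0, 0], [0, 0, -0.25, 0, 0, 0], [0, 0, -0.1, 0, 0, 0], [0, 0, 0, 0, 0, 0]],
])

```text
time_s: 7.43
tcp_pos: [0.6516, 0.072, 0.2171]
tool_rot: [0.001, 0.743, 0.67, 0.001]
wrist_force: [0.2, 0.7, -0.7]
grip_width: 0.0122
gripper_force: 58.7
```

Run:
```python
from h import *
o=robot.get_obs(); print(o["tcp_pos"],o["tool_rot"],o["grip_width"],o["gripper_force"],o["wrist_force"])
c,im,d=shot("w5")
cv2.imwrite("pics/w5b.png",cv2.resize(im[150:384,130:390],(780,702))[:600])
```

```text
[0.65157737 0.07201359 0.21706929] [0.000933   0.74269369 0.66962974 0.00110609] 0.012245907443803456 58.70426416397095 [ 0.23579944  0.72757754 -0.7443406 ]
```

View pics/w5b.png

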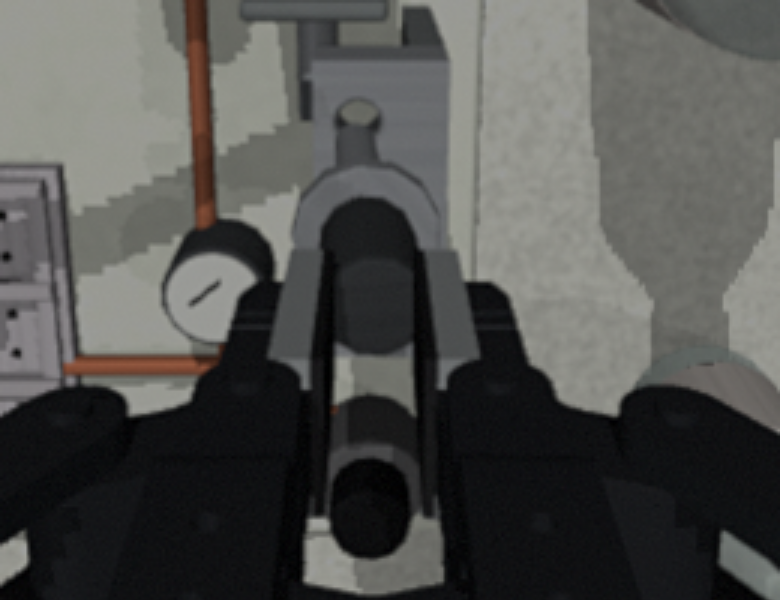

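step_arm([
  [[-0.1, -0.02, 0, 0, 0, 0], [-0.2, -0.02, 0, 0, 0, 0], [-0.2, -0.02, 0, 0, 0, 0], [-0.2, -0.02, 0, 0, 0, 0], [-0.2, -0.02, 0, 0, 0, 0], [-0.2, 0, 0, 0, 0, 0], [-0.1, 0, 0, 0, 0, 0], [-0.05, 0, 0, 0, 0, 0], [0, 0, 0, 0, 0, 0], [0, 0, 0, 0, 0, 0]],
])

```text
time_s: 8.32
tcp_pos: [0.6416, 0.0227, 0.215]
tool_rot: [-0.0, 0.743, 0.67, 0.0]
wrist_force: [-0.1, 0.3, -1.2]
grip_width: 0.0121
gripper_force: 58.7
```

Run:
```python
from h import *
togo([.6425,.0227,.217],84.1)
c,im,d=shot("w6")
cv2.imwrite("pics/w6b.png",cv2.resize(im[120:384,130:390],(590,600)))
```

```text
turn units -0.01
tcp [0.6416 0.0227 0.215 ] units [ 0.    0.02 -0.05]
```

View pics/w6b.png

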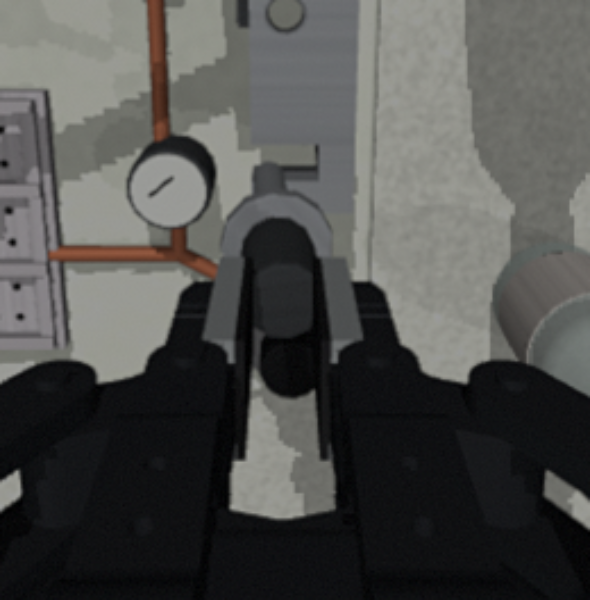

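step_arm([
  [[0, 0, 0.1, 0, 0, 0], [0, 0, 0.1, 0, 0, 0], [0, 0, 0.1, 0, 0, 0], [0, 0, 0.1, 0, 0, 0], [0, 0, 0.1, 0, 0, 0], [0, 0, 0.1, 0, 0, 0], [0, 0, 0.1, 0, 0, 0], [0, 0, 0.05, 0, 0, 0], [0, 0, 0, 0, 0, 0], [0, 0, 0, 0, 0, 0]],
])

```text
time_s: 9.2
tcp_pos: [0.6415, 0.0226, 0.1848]
tool_rot: [-0.0, 0.743, 0.67, -0.0]
wrist_force: [0.8, 0.1, -0.2]
grip_width: 0.0124
gripper_force: 58.7
```

step_arm([
  [[0, 0, 0.1, 0, 0, 0], [0, 0, 0.2, 0, 0, 0], [0, 0, 0.2, 0, 0, 0], [0, 0, 0.2, 0, 0, 0], [0, 0, 0.15, 0, 0, 0], [0, 0, 0.08, 0, 0, 0], [0, 0, 0.06, 0, 0, 0], [0, 0, 0.02, 0, 0, 0], [0, 0, 0, 0, 0, 0], [0, 0, 0, 0, 0, 0]],
])

```text
time_s: 10.03
tcp_pos: [0.6419, 0.0226, 0.1449]
tool_rot: [0.0, 0.743, 0.67, 0.0]
wrist_force: [0.3, -0.2, -0.7]
grip_width: 0.0122
gripper_force: 58.5
```

step_arm([
  [[0, 0, 0.02, 0, 0, 0], [0, 0, 0.02, 0, 0, 0], [0, 0, 0.01, 0, 0, 0], [0, 0, 0, 0, 0, 0], [0, 0, 0, 0, 0, 0], [0, 0, 0, 0, 0, 0], [0, 0, 0, 0, 0, 0], [0, 0, 0, 0, 0, 0], [0, 0, 0, 0, 0, 0], [0, 0, 0, 0, 0, 0]],
])

```text
time_s: 10.87
tcp_pos: [0.6421, 0.0226, 0.1438]
tool_rot: [0.001, 0.743, 0.67, 0.001]
wrist_force: [-1.6, -0.1, 5.6]
grip_width: 0.012
gripper_force: 59.9
```

step_arm([
  [[0, 0, 0, 0, 0, 0], [0, 0, 0, 0, 0, 0], [0, 0, 0, 0, 0, 0], [0, 0, 0, 0, 0, 0], [0, 0, 0, 0, 0, 0], [0, 0, -0.1, 0, 0, 0], [0, 0, -0.3, 0, 0, 0], [0, 0, -0.5, 0, 0, 0], [0, 0, -0.5, 0, 0, 0], [0, 0, 0, 0, 0, 0]],
], claw=45)

```text
time_s: 11.7
tcp_pos: [0.6443, 0.0225, 0.2051]
tool_rot: [0.003, 0.743, 0.67, 0.003]
wrist_force: [1.2, 0.1, 0.5]
grip_width: 0.0451
gripper_force: 0.0
```

Run:
```python
from h import *
c,im,d=shot("w7"); P=cloud(c,d); print(robot.get_obs()["tcp_pos"])
O=np.array([.6484,.0735])-.05*np.array([.1028,.9947]); print("notch",O)
for z0,z1 in ((.13,.16),(.1085,.116)):
  m=(P[...,2]>z0)&(P[...,2]<z1)&(abs(P[...,0]-.643)<.025)&(abs(P[...,1]-.024)<.025)
  q=P[m][:,:2].astype(np.float32)*1000; print(m.sum(),cv2.minEnclosingCircle(q) if len(q) else 0,np.median(P[m][:,2]))
cv2.imwrite("pics/w7b.png",cv2.resize(im[120:384,130:390],(590,600)))
```

```text
[0.64377106 0.02253111 0.20314949]
notch [0.64326  0.023765]
627 ((641.0073852539062, 24.127277374267578), 8.958123207092285) 0.1409173836586644
472 ((640.9570922851562, 23.918546676635742), 13.78519344329834) 0.11113072661129295
```

View pics/w7b.png

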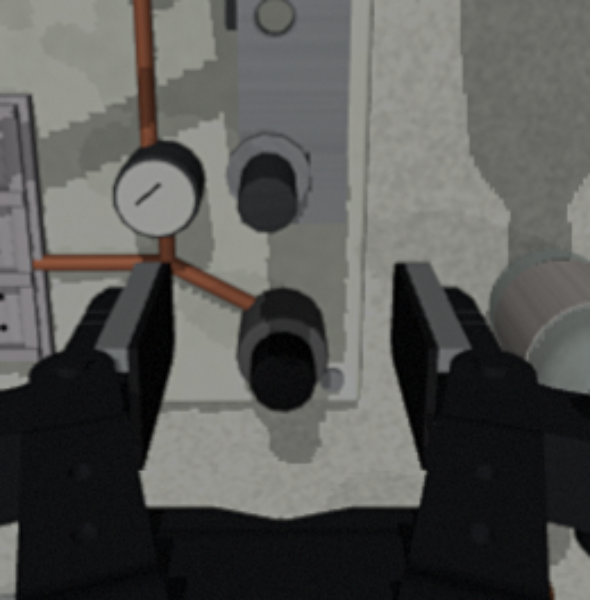

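Run:
```python
from h import *
T=np.array(robot.camera_params("wrist")["T_tool_cam"])
for t in ("w2","w7","w5"):
    c,im,d=load(t); C=(c[0],c[1],T[:3,:3],T[:3,3]); P=cloud(C,d)
    for sg in (-1,1):
        m=(P[...,2]>0)&(P[...,2]<.05)&(P[...,1]*sg>0.003)&(abs(P[...,0])<.02)&(abs(P[...,1])<.07)
        q=P[m]; 
        if len(q): print(t,sg,m.sum(),"zmax",np.percentile(q[:,2],[90,98,100]).round(4),"y at tip",np.percentile(q[q[:,2]>np.percentile(q[:,2],90)][:,1]*sg,[2,98]).round(4),"x",np.percentile(q[:,0],[2,98]).round(4))
c,im,d=load("w1"); print(cass(c,d))
togo([.5648,.2926,.1],63.4)
```

```text
w7 -1 34 zmax [0.0026 0.0028 0.0029] y at tip [0.0222 0.0222] x [-0.0082  0.0096]
w7 1 29 zmax [0.0023 0.0028 0.0031] y at tip [0.0229 0.023 ] x [-0.0087  0.0082]
w5 -1 704 zmax [0.0329 0.0361 0.0376] y at tip [0.0032 0.0141] x [-0.0041  0.0139]
w5 1 636 zmax [0.0336 0.0355 0.0374] y at tip [0.0035 0.0126] x [-0.0049  0.0132]
[(0.4658, 0.2894, 41, 28, 78.7, 0.0192), (0.5648, 0.2926, 40, 29, -26.6, 0.0193), (0.6251, 0.4816, 40, 19, -75.1, 0.02)]
turn units 4.14
tcp [0.6438 0.0225 0.2031] units [ 5.15 -4.81  2.55]
```

Run:
```python
from h import *
T=np.array(robot.camera_params("wrist")["T_tool_cam"])
C=(cam("wrist")[0],cam("wrist")[1],T[:3,:3],T[:3,3])
f=lambda u,v:(130+u*260/590,120+v*264/600)
uv=[f(172,264),f(172,350),f(143,470),f(147,264),f(98,350),f(392,264)]
r=rays(C,uv)@C[2].T
for x,y in zip(r,[-.0225]*3+[-.03]*2+[.0225]):
    k=(y-C[3][1])/x[1]; print((C[3]+k*x).round(4))
c,im,d=load("w7"); 
for p in uv: print(np.round(p),d[int(p[1])-1:int(p[1])+3,int(p[0])-2:int(p[0])+2].round(3).tolist())
```

```text
[ 0.0086 -0.0225  0.0047]
[-0.0086 -0.0225  0.0001]
[-0.011  -0.0225 -0.034 ]
[ 0.0034 -0.03    0.0167]
[ 0.0076 -0.03   -0.0284]
[0.0102 0.0225 0.0012]
[206. 236.] [[0.34599998593330383, 0.3479999899864197, 0.34700000286102295, 0.34700000286102295], [0.14499999582767487, 0.1459999978542328, 0.14900000393390656, 0.34700000286102295], [0.14499999582767487, 0.1469999998807907, 0.14800000190734863, 0.34599998593330383], [0.14499999582767487, 0.1469999998807907, 0.14900000393390656, 0.34700000286102295]]
[206. 274.] [[0.14399999380111694, 0.1469999998807907, 0.14900000393390656, 0.15199999511241913], [0.14300000667572021, 0.1469999998807907, 0.14900000393390656, 0.15199999511241913], [0.14300000667572021, 0.1459999978542328, 0.14900000393390656, 0.15299999713897705], [0.14399999380111694, 0.1469999998807907, 0.14900000393390656, 0.15199999511241913]]
[193. 327.] [[0.12099999934434891, 0.11999999731779099, 0.4009999930858612, 0.4020000100135803], [0.12099999934434891, 0.12099999934434891, 0.4020000100135803, 0.4020000100135803], [0.4020000100135803, 0.4009999930858612, 0.40400001406669617
[... 449 characters left out ...]
2767487]]
[173. 274.] [[0.11599999666213989, 0.11500000208616257, 0.11500000208616257, 0.11500000208616257], [0.11299999803304672, 0.1120000034570694, 0.11299999803304672, 0.11100000143051147], [0.1120000034570694, 0.1120000034570694, 0.1120000034570694, 0.1120000034570694], [0.11100000143051147, 0.1120000034570694, 0.10999999940395355, 0.1120000034570694]]
[303. 236.] [[0.3709999918937683, 0.3700000047683716, 0.3700000047683716, 0.3700000047683716], [0.3709999918937683, 0.3700000047683716, 0.3709999918937683, 0.3709999918937683], [0.3709999918937683, 0.3700000047683716, 0.3720000088214874, 0.3720000088214874], [0.3720000088214874, 0.3709999918937683, 0.3709999918937683, 0.3720000088214874]]
```

Run:
```python
from h import *
T=np.array(robot.camera_params("wrist")["T_tool_cam"])
for t,us in (("w2",(125,135,145,150)),("w7",(185,195,203)),("w5",(226,230,235))):
    c,im,d=load(t); C=(c[0],c[1],T[:3,:3],T[:3,3]); P=cloud(C,d)
    for u in us:
        col=P[:,u]; k=np.where((d[:,u]>0)&(d[:,u]<.2))[0]
        if len(k): print(t,u,[(int(v),(col[v]*1000).round(0).astype(int).tolist()) for v in k[::max(1,len(k)//7)]])
c=load("w2"); P=c[2]
```

```text
w2 125 [(258, [7, -53, -15]), (276, [12, -44, -37]), (294, [8, -43, -42]), (312, [3, -42, -44]), (330, [18, -30, -72]), (348, [17, -28, -77]), (366, [18, -26, -83])]
w2 135 [(247, [11, -49, -13]), (266, [12, -43, -31]), (285, [6, -43, -32]), (304, [-1, -43, -35]), (323, [17, -29, -68]), (342, [18, -26, -76]), (361, [17, -25, -81]), (380, [17, -23, -86])]
w2 145 [(246, [11, -45, -12]), (262, [8, -43, -20]), (278, [3, -43, -23]), (294, [-3, -43, -25]), (310, [-10, -43, -26]), (348, [19, -23, -79]), (365, [18, -22, -83]), (381, [17, -21, -86])]
w2 150 [(246, [11, -43, -12]), (260, [7, -43, -16]), (274, [1, -43, -17]), (289, [-5, -43, -18]), (342, [18, -23, -76]), (356, [18, -22, -80]), (370, [17, -21, -83])]
w7 185 [(246, [12, -29, -12]), (265, [12, -25, -29]), (284, [8, -24, -36]), (303, [17, -18, -61]), (322, [18, -17, -70]), (341, [18, -15, -76]), (360, [18, -14, -81]), (379, [20, -13, -88])]
w7 195 [(236, [12, -26, -2]), (253, [12, -23, -20]), (270, [9, -22, -27]), (287, [3, -22, -29]), (304, [-5, -22, -28]), (346, [11, -15, -69]), (363, [18, -12, -82]), (380, [21, -11, -89])]
w7 203 [(236, [12, -22, -4]), (249, [8, -22, -7]), (262, [2, -22, -9]), (275, [-3, -22, -11]), (288, [-8, -22, -12]), (352, [12, -12, -72]), (365, [12, -11, -77]), (378, [12, -11, -80])]
w5 226 [(237, [12, -12, -3]), (257, [12, -11, -22]), (277, [12, -9, -39]), (297, [13, -8, -51]), (317, [14, -7, -62]), (337, [8, -7, -63]), (358, [12, -6, -74]), (378, [11, -6, -79])]
w5 230 [(215, [8, -13, 37]), (239, [12, -10, -5]), (263, [12, -9, -28]), (287, [12, -8, -44]), (311, [1, -8, -42]), (335, [-7, -8, -43]), (359, [12, -5, -75]), (383, [12, -5, -81])]
w5 235 [(210, [11, -11, 37]), (231, [0, -10, 32]), (253, [12, -7, -20]), (274, [10, -7, -32]), (295, [3, -7, -34]), (316, [-7, -7, -33]), (359, [12, -4, -74]), (380, [11, -4, -80])]
```

step_arm([
  [[0, 0, -0.1, 0, 0, 0.92], [0, 0, -0.1, 0, 0, 0.92], [0, 0, -0.1, 0, 0, 0.92], [0, 0, -0.1, 0, 0, 0.92], [0, 0, 0, 0, 0, 0.46], [0.6, -0.6, 0, 0, 0, 0], [0.6, -0.6, 0, 0, 0, 0], [0.6, -0.6, 0, 0, 0, 0], [0.6, -0.6, 0, 0, 0, 0], [0.6, -0.6, 0, 0, 0, 0]],
], claw=65)

```text
time_s: 12.58
tcp_pos: [0.5871, 0.1849, 0.2142]
tool_rot: [-0.0, 0.851, 0.525, -0.0]
wrist_force: [-0.9, 0.5, 0.4]
grip_width: 0.0648
gripper_force: 0.0
```

Run:
```python
from h import *
c,im,d=shot("w8"); print(cass(c,d,box=(.4,.66,.23,.42)))
togo([.5648,.2926,.15],63.4)
```

```text
[(0.4654, 0.2894, 40, 29, 77.7, 0.0189), (0.5652, 0.2929, 42, 28, -26.6, 0.0189)]
turn units 0.03
tcp [0.5851 0.1909 0.2142] units [ 2.04 -1.59  1.61]
```

step_arm([
  [[0.5, -0.4, 0.4, 0, 0, 0], [0.5, -0.4, 0.4, 0, 0, 0], [0.5, -0.4, 0.4, 0, 0, 0], [0.5, -0.4, 0.4, 0, 0, 0], [0.04, 0, 0.5, 0, 0, 0], [0, 0, 0.5, 0, 0, 0], [0, 0, 0.5, 0, 0, 0], [0, 0, 0.4, 0, 0, 0], [0, 0, 0, 0, 0, 0], [0, 0, 0, 0, 0, 0]],
])

```text
time_s: 13.47
tcp_pos: [0.5664, 0.2847, 0.0732]
tool_rot: [-0.0, 0.851, 0.525, -0.002]
wrist_force: [0.1, 0.7, -0.1]
grip_width: 0.065
gripper_force: 0.0
```

Run:
```python
from h import *
togo([.5652,.2929,.034],63.4)
```

```text
turn units -0.01
tcp [0.5664 0.2847 0.0732] units [ 0.17 -0.12  0.98]
```

step_arm([
  [[0.17, -0.12, 0.1, 0, 0, 0], [0, 0, 0.25, 0, 0, 0], [0, 0, 0.25, 0, 0, 0], [0, 0, 0.2, 0, 0, 0], [0, 0, 0.12, 0, 0, 0], [0, 0, 0.06, 0, 0, 0], [0, 0, 0, 0, 0, 0], [0, 0, 0, 0, 0, 0], [0, 0, 0, 0, 0, 0], [0, 0, 0, 0, 0, 0]],
])

```text
time_s: 14.3
tcp_pos: [0.5667, 0.2937, 0.0359]
tool_rot: [0.0, 0.851, 0.525, 0.001]
wrist_force: [0.1, -0.0, -0.1]
grip_width: 0.0652
gripper_force: 0.0
```

step_arm([
  [[0, 0, 0, 0, 0, 0], [0, 0, 0, 0, 0, 0], [0, 0, 0, 0, 0, 0], [0, 0, 0, 0, 0, 0], [0, 0, 0, 0, 0, 0], [0, 0, 0, 0, 0, 0], [0, 0, 0, 0, 0, 0], [0, 0, 0, 0, 0, 0], [0, 0, 0, 0, 0, 0], [0, 0, 0, 0, 0, 0]],
], claw=30, newtons=30)

```text
time_s: 15.13
tcp_pos: [0.5662, 0.2936, 0.0353]
tool_rot: [0.0, 0.851, 0.525, -0.0]
wrist_force: [-0.4, 0.2, -0.5]
grip_width: 0.0304
gripper_force: 0.0
```

Run:
```python
from h import *
c,im,d=shot("w9"); print(cass(c,d,box=(.4,.66,.23,.42)))
togo([.5652,.2929,.034],63.4)
cv2.imwrite("pics/w9b.png",cv2.resize(im[130:384,100:420],(756,600)))
```

```text
[(0.565, 0.2925, 58, 29, -27.9, 0.0547)]
turn units -0.0
tcp [0.5662 0.2935 0.0353] units [-0.03 -0.02  0.03]
```

View pics/w9b.png

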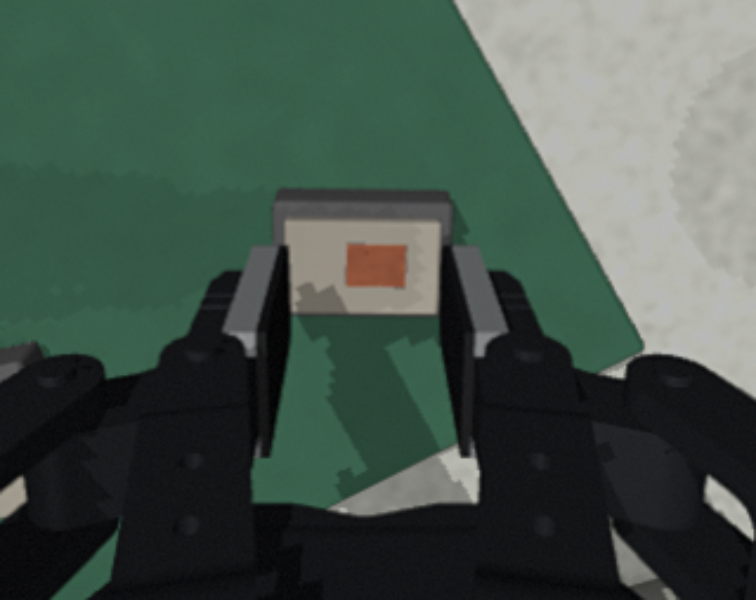

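Run:
```python
from h import *
T=np.array(robot.camera_params("wrist")["T_tool_cam"])
c,im,d=load("w9"); C=(c[0],c[1],T[:3,:3],T[:3,3]); P=cloud(C,d)*1000
for u in (205,210,215,290,295,300,305):
    for v in range(228,244,2): print((u,v),P[v,u].round(0).astype(int).tolist(),end=" ")
    print()
```

```text
(205, 228) [2, -27, 32] (205, 230) [0, -28, 33] (205, 232) [0, -27, 31] (205, 234) [-2, -28, 32] (205, 236) [-3, -28, 32] (205, 238) [-4, -28, 31] (205, 240) [11, -22, -6] (205, 242) [12, -21, -9] 
(210, 228) [2, -25, 31] (210, 230) [1, -25, 32] (210, 232) [-1, -25, 33] (210, 234) [11, -20, 1] (210, 236) [11, -20, -1] (210, 238) [12, -20, -4] (210, 240) [12, -19, -7] (210, 242) [12, -19, -9] 
(215, 228) [2, -22, 32] (215, 230) [1, -22, 31] (215, 232) [0, -22, 32] (215, 234) [12, -18, 0] (215, 236) [11, -18, -1] (215, 238) [12, -17, -5] (215, 240) [11, -17, -6] (215, 242) [11, -17, -8] 
(290, 228) [6, 19, 21] (290, 230) [5, 19, 21] (290, 232) [3, 19, 22] (290, 234) [12, 16, 0] (290, 236) [12, 16, -2] (290, 238) [12, 16, -5] (290, 240) [12, 15, -8] (290, 242) [11, 15, -8] 
(295, 228) [2, 23, 33] (295, 230) [1, 22, 31] (295, 232) [-1, 23, 32] (295, 234) [12, 18, 0] (295, 236) [11, 18, -2] (295, 238) [12, 18, -5] (295, 240) [11, 18, -5] (295, 242) [12, 17, -9] 
(300, 228) [2, 25, 32] (300, 230) [1, 25, 32] (300, 232) [-1, 26, 32] (300, 234) [12, 21, 0] (300, 236) [12, 20, -3] (300, 238) [12, 20, -5] (300, 240) [12, 20, -7] (300, 242) [11, 20, -8] 
(305, 228) [2, 28, 33] (305, 230) [0, 28, 33] (305, 232) [-1, 28, 33] (305, 234) [-2, 28, 32] (305, 236) [-3, 28, 33] (305, 238) [-5, 29, 33] (305, 240) [-5, 28, 31] (305, 242) [-7, 28, 32]
```

step_arm([
  [[0, 0, 0, 0, 0, 0], [0, 0, 0, 0, 0, 0], [0, 0, 0, 0, 0, 0], [-0.03, -0.02, 0, 0, 0, 0], [0, 0, 0.05, 0, 0, 0], [0, 0, 0.1, 0, 0, 0], [0, 0, 0.1, 0, 0, 0], [0, 0, 0.1, 0, 0, 0], [0, 0, 0.1, 0, 0, 0], [0, 0, 0, 0, 0, 0]],
], claw=52)

```text
time_s: 16.02
tcp_pos: [0.564, 0.2924, 0.0157]
tool_rot: [-0.0, 0.851, 0.525, -0.001]
wrist_force: [-0.6, -0.4, -1.0]
grip_width: 0.052
gripper_force: 0.0
```

step_arm([
  [[0, 0, 0.05, 0, 0, 0], [0, 0, 0.05, 0, 0, 0], [0, 0, 0.02, 0, 0, 0], [0, 0, 0, 0, 0, 0], [0, 0, 0, 0, 0, 0], [0, 0, 0, 0, 0, 0], [0, 0, 0, 0, 0, 0], [0, 0, 0, 0, 0, 0], [0, 0, 0, 0, 0, 0], [0, 0, 0, 0, 0, 0]],
])

```text
time_s: 16.85
tcp_pos: [0.565, 0.2929, 0.0126]
tool_rot: [0.0, 0.851, 0.525, 0.0]
wrist_force: [0.2, 0.4, 0.1]
grip_width: 0.0517
gripper_force: 0.0
```

step_arm([
  [[0, 0, 0.05, 0, 0, 0], [0, 0, 0.05, 0, 0, 0], [0, 0, 0.02, 0, 0, 0], [0, 0, 0, 0, 0, 0], [0, 0, 0, 0, 0, 0], [0, 0, 0, 0, 0, 0], [0, 0, 0, 0, 0, 0], [0, 0, 0, 0, 0, 0], [0, 0, 0, 0, 0, 0], [0, 0, 0, 0, 0, 0]],
])

```text
time_s: 17.68
tcp_pos: [0.565, 0.2928, 0.0077]
tool_rot: [0.0, 0.851, 0.525, 0.0]
wrist_force: [-0.3, 0.1, 0.0]
grip_width: 0.0518
gripper_force: 0.0
```

step_arm([
  [[0, 0, 0, 0, 0, 0], [0, 0, 0, 0, 0, 0], [0, 0, 0, 0, 0, 0], [0, 0, 0, 0, 0, 0], [0, 0, 0, 0, 0, 0], [0, 0, 0, 0, 0, 0], [0, 0, 0, 0, 0, 0], [0, 0, 0, 0, 0, 0], [0, 0, 0, 0, 0, 0], [0, 0, 0, 0, 0, 0]],
], claw=34, newtons=30)

```text
time_s: 18.52
tcp_pos: [0.5651, 0.2929, 0.0079]
tool_rot: [0.0, 0.851, 0.525, 0.0]
wrist_force: [0.2, 0.1, 3.3]
grip_width: 0.039
gripper_force: 30.6
```

Run:
```python
from h import *
c,im,d=shot("w10"); T=np.array(robot.camera_params("wrist")["T_tool_cam"]); P=cloud(c,d)*1000
for u in (195,200,205,300,305,310):
    v=[v for v in range(220,250) if d[v,u]<.152][:2]; print(u,v,[P[x,u].round(0).tolist() for x in v])
cv2.imwrite("pics/w10b.png",cv2.resize(im[130:384,100:420],(756,600)))
```

```text
195 [221, 222] [[548.0, 320.0, 4.0], [548.0, 319.0, 3.0]]
200 [223, 235] [[549.0, 318.0, 4.0], [548.0, 314.0, 9.0]]
205 [222, 224] [[552.0, 317.0, 3.0], [551.0, 316.0, 4.0]]
300 [220, 226] [[592.0, 299.0, 4.0], [590.0, 296.0, 4.0]]
305 [220, 226] [[nan, nan, nan], [592.0, 295.0, 4.0]]
310 [220, 221] [[596.0, 297.0, 4.0], [595.0, 296.0, 4.0]]
```

View pics/w10b.png

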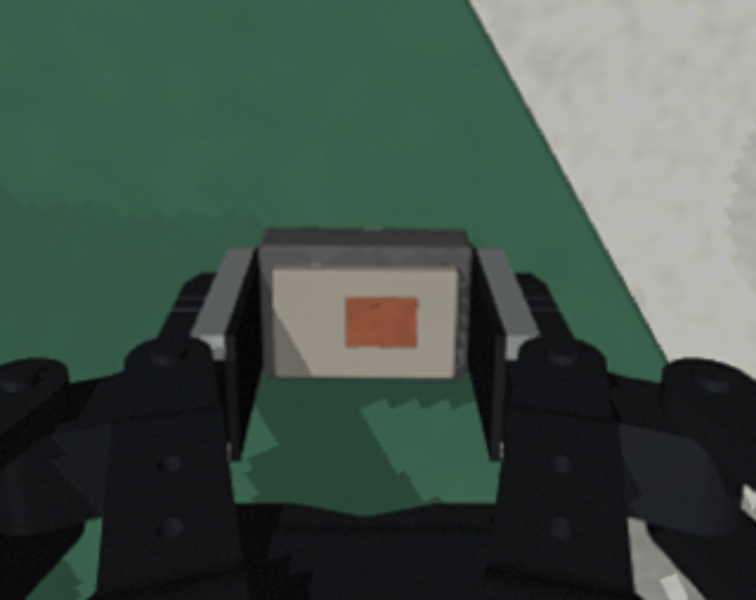

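step_arm([
  [[0, 0, -0.2, 0, 0, 0], [0, 0, -0.4, 0, 0, 0], [0, 0, -0.6, 0, 0, 0], [0, 0, -0.6, 0, 0, 0], [0, 0, -0.6, 0, 0, 0], [0, 0, -0.6, 0, 0, -0.8], [0, 0, -0.6, 0, 0, -0.8], [0, 0, -0.6, 0, 0, -0.8], [0, 0, -0.4, 0, 0, -0.8], [0, 0, -0.2, 0, 0, -0.8]],
])

```text
time_s: 19.4
tcp_pos: [0.5658, 0.2932, 0.2033]
tool_rot: [0.001, 0.746, 0.666, 0.002]
wrist_force: [-0.4, -0.8, -0.2]
grip_width: 0.0394
gripper_force: 30.3
```

step_arm([
  [[-0.4, -0.05, 0, 0, 0, -0.13], [-0.8, -0.08, 0, 0, 0, 0], [-0.8, -0.08, 0, 0, 0, 0], [-0.8, -0.08, 0, 0, 0, 0], [-0.8, -0.08, 0, 0, 0, 0], [-0.8, -0.08, 0, 0, 0, 0], [-0.8, -0.08, 0, 0, 0, 0], [-0.8, -0.08, 0, 0, 0, 0], [-0.8, -0.08, 0, 0, 0, 0], [-0.8, -0.08, 0, 0, 0, 0]],
])

```text
time_s: 20.23
tcp_pos: [0.5014, -0.0076, 0.1997]
tool_rot: [-0.0, 0.743, 0.669, -0.0]
wrist_force: [0.7, -0.7, -0.8]
grip_width: 0.039
gripper_force: 30.3
```

step_arm([
  [[-0.6, -0.06, 0, 0, 0, 0], [-0.4, 0, 0, 0, 0, 0], [-0.2, 0, 0, 0, 0, 0], [0, 0, 0.3, 0, 0, 0], [0, 0, 0.3, 0, 0, 0], [0, 0, 0.3, 0, 0, 0], [0, 0, 0.3, 0, 0, 0], [0, 0, 0.3, 0, 0, 0], [0, 0, 0, 0, 0, 0], [0, 0, 0, 0, 0, 0]],
])

```text
time_s: 21.07
tcp_pos: [0.4942, -0.053, 0.1382]
tool_rot: [-0.001, 0.743, 0.67, -0.001]
wrist_force: [-0.8, -0.5, -0.1]
grip_width: 0.0392
gripper_force: 30.3
```

Run:
```python
from h import *
c,im,d=shot("w11"); P=cloud(c,d)*1000
# bed outer rectangle again (top of bed 18..30mm)
m=(P[...,2]>22.5)&(P[...,2]<30)&(abs(P[...,0]-499)<45)&(abs(P[...,1]+17)<80); m=cv2.morphologyEx(m.astype(np.uint8),cv2.MORPH_OPEN,np.ones((2,2)))>0
print(m.sum(),cv2.minAreaRect(P[m][:,:2].astype(np.float32)))
togo([.4956,-.0554,.0255],84.1)
cv2.imwrite("pics/w11b.png",cv2.resize(im[100:384,100:420],(676,600)))
```

```text
4567 ((496.84197998046875, -18.116477966308594), (125.18379211425781, 58.38112258911133), 84.07421112060547)
turn units -0.01
tcp [ 0.4949 -0.0533  0.1393] units [-0.05  0.03  2.85]
```

View pics/w11b.png

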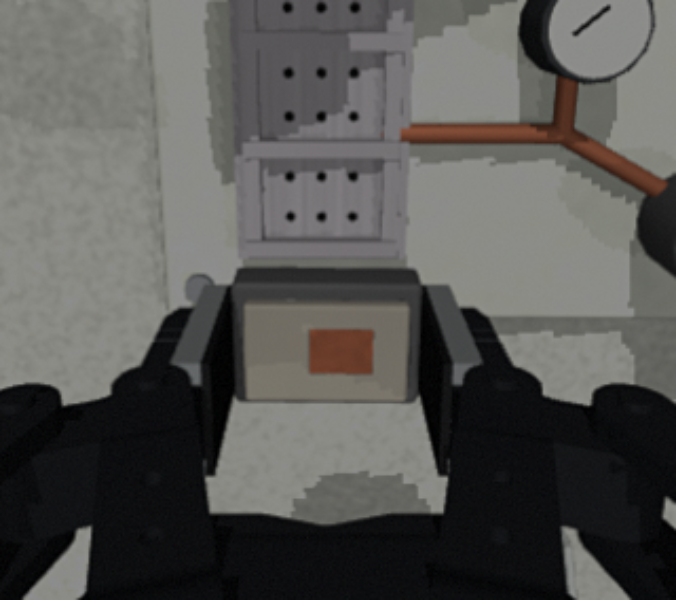

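Run:
```python
from h import *
c,im,d=load("w11")
f=lambda u,v:(100+u*320/676,100+v*284/600)
H=[f(u,v) for u,v in ((290.5,176),(321,176),(352.5,176),(290.5,217),(321,216),(352.5,216))]
M=[f(u,v) for u,v in ((289,73),(321.5,73),(354,73),(289,116),(321.5,116),(353.5,116))]
print(plane(c,H,.02).mean(0),plane(c,M,.02).mean(0))
# cassette in grasp: wax top rectangle in tool frame
P=cloud(c,d); o=robot.get_obs(); m=np.zeros((384,512),bool); m[235:300,210:303]=1
m&=(P[...,2]>.14)&(P[...,2]<.16); q=P[m]; print(m.sum(),np.median(q[:,2]),cv2.minAreaRect(q[:,:2].astype(np.float32)*1000))
togo([.4956,-.0554,.0255],84.1)
```

```text
[ 0.49223519 -0.05517052  0.02      ] [ 0.49632671 -0.01638848  0.02      ]
5186 0.1482023981356561 ((495.2070617675781, -53.17046356201172), (28.29659080505371, 41.057952880859375), 83.83633422851562)
turn units -0.01
tcp [ 0.4949 -0.0533  0.1393] units [-0.05  0.03  2.85]
```

step_arm([
  [[-0.05, -0.06, 0.2, 0, 0, 0], [0, 0, 0.4, 0, 0, 0], [0, 0, 0.4, 0, 0, 0], [0, 0, 0.4, 0, 0, 0], [0, 0, 0.4, 0, 0, 0], [0, 0, 0.3, 0, 0, 0], [0, 0, 0.2, 0, 0, 0], [0, 0, 0.1, 0, 0, 0], [0, 0, 0, 0, 0, 0], [0, 0, 0, 0, 0, 0]],
])

```text
time_s: 21.95
tcp_pos: [0.4929, -0.0556, 0.0442]
tool_rot: [0.0, 0.743, 0.669, 0.0]
wrist_force: [-0.8, 0.7, -0.1]
grip_width: 0.0392
gripper_force: 30.3
```

Run:
```python
from h import *
togo([.4923,-.0551,.0255],84.1)
```

```text
turn units -0.02
tcp [ 0.4929 -0.0556  0.0442] units [ 0.01 -0.02  0.47]
```

step_arm([
  [[0.01, -0.01, 0.1, 0, 0, 0], [0, 0, 0.1, 0, 0, 0], [0, 0, 0.1, 0, 0, 0], [0, 0, 0.06, 0, 0, 0], [0, 0, 0.06, 0, 0, 0], [0, 0, 0.03, 0, 0, 0], [0, 0, 0.01, 0, 0, 0], [0, 0, 0, 0, 0, 0], [0, 0, 0, 0, 0, 0], [0, 0, 0, 0, 0, 0]],
])

```text
time_s: 22.78
tcp_pos: [0.4922, -0.055, 0.0273]
tool_rot: [-0.0, 0.743, 0.669, -0.0]
wrist_force: [-14.0, 2.2, 25.5]
grip_width: 0.0388
gripper_force: 45.2
```

step_arm([
  [[0, 0, -0.05, 0, 0, 0], [0, 0, 0, 0, 0, 0], [0, 0, 0, 0, 0, 0], [0, 0, 0, 0, 0, 0], [0, 0, 0, 0, 0, 0], [0, 0, 0, 0, 0, 0], [0, 0, 0, 0, 0, 0], [0, 0, 0, 0, 0, 0], [0, 0, 0, 0, 0, 0], [0, 0, 0, 0, 0, 0]],
])

```text
time_s: 23.62
tcp_pos: [0.4925, -0.0551, 0.0275]
tool_rot: [0.0, 0.743, 0.669, 0.0]
wrist_force: [0.5, 0.6, 4.7]
grip_width: 0.0393
gripper_force: 33.4
```

Run:
```python
from h import *
c,im,d=shot("w12"); P=cloud(c,d); togo([.4923,-.0551,.0255],84.1)
m=np.zeros((384,512),bool); m[225:310,200:313]=1
m&=(P[...,2]>.03)&(P[...,2]<.045); q=P[m]; print(m.sum(),np.percentile(q[:,2],[10,50,90]),cv2.minAreaRect(q[:,:2].astype(np.float32)*1000))
w=m&(P[...,2]>.034); q=P[w]; A=np.c_[q[:,:2]-q[:,:2].mean(0),np.ones(len(q))]; print("tilt",np.linalg.lstsq(A,q[:,2],rcond=None)[0])
cv2.imwrite("pics/w12b.png",cv2.resize(im[130:384,100:420],(756,600)))
```

```text
turn units -0.02
tcp [ 0.4925 -0.0551  0.0275] units [ 0.   -0.01  0.05]
5845 [0.03319509 0.03750139 0.03874181] ((493.5386047363281, -54.85675048828125), (28.827035903930664, 49.54594802856445), 84.0872573852539)
tilt [ 0.00099279 -0.0259723   0.03775159]
```

View pics/w12b.png

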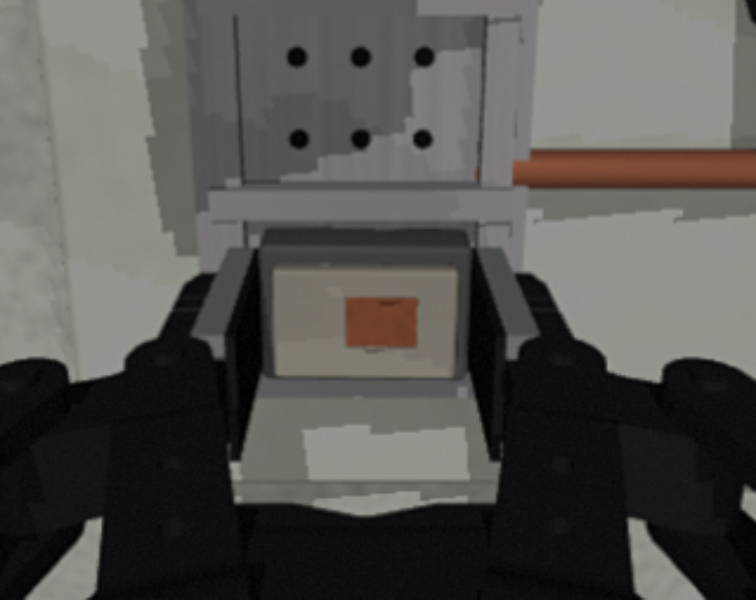

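step_arm([
  [[0, 0, 0, 0, 0, 0], [0, 0, 0, 0, 0, 0], [0, 0, 0, 0, 0, 0], [0, 0, 0, 0, 0, 0], [0, 0, -0.2, 0, 0, 0], [0, 0, -0.5, 0, 0, 0], [0, 0, -0.6, 0, 0, 0], [0, 0, -0.6, 0, 0, 0], [0, 0, 0, 0, 0, 0], [0, 0, 0, 0, 0, 0]],
], claw=55)

```text
time_s: 24.5
tcp_pos: [0.4938, -0.0554, 0.1057]
tool_rot: [0.002, 0.743, 0.669, 0.001]
wrist_force: [0.1, 0.2, -0.5]
grip_width: 0.0549
gripper_force: 0.0
```

Run:
```python
from h import *
c,im,d=shot("w13"); P=cloud(c,d); print(robot.get_obs()["tcp_pos"])
m=(abs(P[...,0]-.4925)<.035)&(abs(P[...,1]+.055)<.03)
w=m&(P[...,2]>.0325)&(P[...,2]<.05); q=P[w]; print(w.sum(),np.percentile(q[:,2],[10,50,90]),cv2.minAreaRect(q[:,:2].astype(np.float32)*1000))
A=np.c_[q[:,:2]-q[:,:2].mean(0),np.ones(len(q))]; print("tilt",np.linalg.lstsq(A,q[:,2],rcond=None)[0])
w=m&(P[...,2]>.028)&(P[...,2]<.05); q=P[w]; print(w.sum(),cv2.minAreaRect(q[:,:2].astype(np.float32)*1000))
c2=cam("top"); im2,d2=robot.capture("top"); P2=cloud(c2,d2)
print("top",cass(c2,d2,box=(.4,.62,.23,.42),amin=300e-6))
togo([.4658,.2894,.2],168.7)
```

```text
[ 0.49262546 -0.05514076  0.10410526]
1604 [0.03433623 0.03525682 0.03608198] ((493.48486328125, -54.725921630859375), (24.93854522705078, 35.9489860534668), 86.5390625)
tilt [-0.00032722 -0.00920785  0.03521124]
2304 ((493.4788513183594, -51.174110412597656), (35.71433639526367, 39.97190475463867), 82.58855438232422)
top [(0.4662, 0.291, 48, 28, 77.9, 0.0224)]
turn units -16.94
tcp [ 0.4918 -0.055   0.103 ] units [ 2.33  8.31 -2.43]
```

step_arm([
  [[0, 0, -0.5, 0, 0, -1], [0, 0, -0.5, 0, 0, -1], [0, 0, -0.5, 0, 0, -1], [0, 0, -0.5, 0, 0, -1], [0, 0, -0.5, 0, 0, -1], [0, 0, 0, 0, 0, -1], [0, 0, 0, 0, 0, -1], [0, 0, 0, 0, 0, -1], [0, 0, 0, 0, 0, -1], [0, 0, 0, 0, 0, -1]],
])

```text
time_s: 25.43
tcp_pos: [0.4913, -0.0549, 0.2017]
tool_rot: [-0.001, 0.389, 0.921, -0.0]
wrist_force: [-0.2, -0.5, 0.6]
grip_width: 0.0549
gripper_force: 0.0
```

step_arm([
  [[0, 0, 0, 0, 0, -1], [0, 0, 0, 0, 0, -1], [0, 0, 0, 0, 0, -1], [0, 0, 0, 0, 0, -1], [0, 0, 0, 0, 0, -1], [0, 0, 0, 0, 0, -1], [0, 0, 0, 0, 0, -0.94], [0.2, 0.7, 0, 0, 0, 0], [0.2, 0.8, 0, 0, 0, 0], [0.2, 0.8, 0, 0, 0, 0]],
])

```text
time_s: 26.27
tcp_pos: [0.4855, 0.0404, 0.2017]
tool_rot: [-0.001, 0.099, 0.995, -0.0]
wrist_force: [1.2, -0.3, -0.1]
grip_width: 0.0547
gripper_force: 0.0
```

Run:
```python
from h import *
c,im,d=shot("w14"); print(cass(c,d,box=(.38,.62,.23,.42)))
togo([.4658,.2894,.1],168.7)
```

```text
[(0.4633, 0.2822, 29, 28, -11.3, 0.0191)]
turn units 0.02
tcp [0.485  0.046  0.2017] units [1.65 5.87 2.57]
```

step_arm([
  [[0.2, 0.8, 0, 0, 0, 0], [0.2, 0.8, 0, 0, 0, 0], [0.2, 0.8, 0, 0, 0, 0], [0.2, 0.8, 0, 0, 0, 0], [0.25, 0.8, 0, 0, 0, 0], [0.25, 0.8, 0.3, 0, 0, 0], [0.25, 0.7, 0.4, 0, 0, 0], [0.1, 0.37, 0.5, 0, 0, 0], [0, 0, 0.3, 0, 0, 0], [0, 0, 0, 0, 0, 0]],
])

```text
time_s: 27.15
tcp_pos: [0.4648, 0.2821, 0.1383]
tool_rot: [-0.003, 0.097, 0.995, -0.002]
wrist_force: [-1.5, -0.6, -0.4]
grip_width: 0.0551
gripper_force: 0.0
```

Run:
```python
from h import *
c,im,d=shot("w15"); print(cass(c,d,box=(.38,.62,.23,.42)))
togo([.4658,.2894,.008],168.7)
```

```text
[(0.4649, 0.2899, 40, 29, 77.0, 0.0191)]
turn units 0.01
tcp [0.4659 0.2818 0.1404] units [0.03 0.2  3.31]
```

step_arm([
  [[0.05, 0.2, 0.1, 0, 0, 0.22], [0, 0, 0.5, 0, 0, 0], [0, 0, 0.6, 0, 0, 0], [0, 0, 0.6, 0, 0, 0], [0, 0, 0.6, 0, 0, 0], [0, 0, 0.4, 0, 0, 0], [0, 0, 0.2, 0, 0, 0], [0, 0, 0, 0, 0, 0], [0, 0, 0, 0, 0, 0], [0, 0, 0, 0, 0, 0]],
])

```text
time_s: 28.03
tcp_pos: [0.4689, 0.2914, 0.0252]
tool_rot: [0.001, 0.108, 0.994, 0.001]
wrist_force: [-0.1, 0.4, 0.5]
grip_width: 0.0551
gripper_force: 0.0
```

Run:
```python
from h import *
togo([.4653,.2896,.008],167.6)
```

```text
turn units -0.0
tcp [0.4689 0.2914 0.0252] units [ 0.08 -0.07  0.43]
```

step_arm([
  [[0.08, -0.07, 0.0, 0, 0, 0], [0, 0, 0.1, 0, 0, 0], [0, 0, 0.1, 0, 0, 0], [0, 0, 0.1, 0, 0, 0], [0, 0, 0.08, 0, 0, 0], [0, 0, 0.03, 0, 0, 0], [0, 0, 0, 0, 0, 0], [0, 0, 0, 0, 0, 0], [0, 0, 0, 0, 0, 0], [0, 0, 0, 0, 0, 0]],
])

```text
time_s: 28.87
tcp_pos: [0.4638, 0.2893, 0.0071]
tool_rot: [0.0, 0.108, 0.994, 0.0]
wrist_force: [0.0, 0.4, -0.6]
grip_width: 0.0548
gripper_force: 0.0
```

step_arm([
  [[0, 0, 0, 0, 0, 0], [0, 0, 0, 0, 0, 0], [0, 0, 0, 0, 0, 0], [0, 0, 0, 0, 0, 0], [0, 0, 0, 0, 0, 0], [0, 0, 0, 0, 0, 0], [0, 0, 0, 0, 0, 0], [0, 0, 0, 0, 0, 0], [0, 0, 0, 0, 0, 0], [0, 0, 0, 0, 0, 0]],
], claw=34)

```text
time_s: 29.7
tcp_pos: [0.464, 0.2894, 0.0073]
tool_rot: [0.0, 0.108, 0.994, 0.0]
wrist_force: [-0.2, -0.3, 5.7]
grip_width: 0.0397
gripper_force: 31.0
```

step_arm([
  [[0, 0, -0.2, 0, 0, 0], [0, 0, -0.4, 0, 0, 0], [0, 0, -0.6, 0, 0, 0], [0, 0, -0.6, 0, 0, 0], [0, 0, -0.6, 0, 0, 0], [0, 0, -0.6, 0, 0, 0.8], [0, 0, -0.6, 0, 0, 1], [0, 0, -0.6, 0, 0, 1], [0, 0, -0.6, 0, 0, 1], [0, 0, -0.2, 0, 0, 1]],
])

```text
time_s: 30.53
tcp_pos: [0.4648, 0.2898, 0.2113]
tool_rot: [0.002, 0.314, 0.949, 0.002]
wrist_force: [0.8, -0.8, -0.3]
grip_width: 0.0389
gripper_force: 30.4
```

step_arm([
  [[0, 0, 0, 0, 0, 1], [0, 0, 0, 0, 0, 1], [0, 0, 0, 0, 0, 1], [0, 0, 0, 0, 0, 1], [0, 0, 0, 0, 0, 1], [0, 0, 0, 0, 0, 1], [0, 0, 0, 0, 0, 1], [0, 0, 0, 0, 0, 1], [0, 0, 0, 0, 0, 1], [0, 0, 0, 0, 0, 1]],
])

```text
time_s: 31.37
tcp_pos: [0.4631, 0.289, 0.2066]
tool_rot: [-0.0, 0.686, 0.728, -0.001]
wrist_force: [-0.5, 0.8, -0.8]
grip_width: 0.0391
gripper_force: 30.4
```

Run:
```python
from h import *
togo([.4958,-.0164,.14],84.1)
c2=cam("top"); im2,d2=robot.capture("top"); P2=cloud(c2,d2)
print("top bed",cass(c2,d2,lo=.0305,box=(.44,.54,-.1,.06),amin=150e-6))
```

```text
turn units 1.86
tcp [0.4631 0.289  0.2066] units [-7.51  1.6   1.67]
top bed [(0.4922, -0.0558, 40, 28, -6.3, 0.0396)]
```

step_arm([
  [[0, 0, 0, 0, 0, 0.93], [0, 0, 0, 0, 0, 0.93], [-0.6, 0.13, 0, 0, 0, 0], [-0.9, 0.2, 0, 0, 0, 0], [-0.9, 0.2, 0, 0, 0, 0], [-0.9, 0.2, 0, 0, 0, 0], [-0.9, 0.2, 0, 0, 0, 0], [-0.9, 0.2, 0, 0, 0, 0], [-0.9, 0.2, 0, 0, 0, 0], [-0.7, 0.13, 0, 0, 0, 0]],
])

```text
time_s: 32.25
tcp_pos: [0.4949, 0.0142, 0.2069]
tool_rot: [0.0, 0.741, 0.672, -0.0]
wrist_force: [0.2, -0.6, -0.5]
grip_width: 0.0389
gripper_force: 30.4
```

step_arm([
  [[-0.5, 0.1, 0, 0, 0, 0], [-0.3, 0.04, 0, 0, 0, 0], [0, 0, 0.3, 0, 0, 0], [0, 0, 0.4, 0, 0, 0], [0, 0, 0.4, 0, 0, 0], [0, 0, 0.4, 0, 0, 0], [0, 0, 0.2, 0, 0, 0], [0, 0, 0, 0, 0, 0], [0, 0, 0, 0, 0, 0], [0, 0, 0, 0, 0, 0]],
])

```text
time_s: 33.08
tcp_pos: [0.4982, -0.0152, 0.1398]
tool_rot: [0.0, 0.741, 0.672, 0.0]
wrist_force: [0.7, 0.1, 0.5]
grip_width: 0.0388
gripper_force: 30.4
```

Run:
```python
from h import *
togo([.4958,-.0164,.0275],84.1)
c,im,d=shot("w16"); P=cloud(c,d); o=robot.get_obs(); zt=o["tcp_pos"][2]
m=np.zeros((384,512),bool); m[225:310,208:305]=1
m&=abs(P[...,2]-zt-.009)<.007; q=P[m]; print(m.sum(),np.median(q[:,2])-zt,cv2.minAreaRect(q[:,:2].astype(np.float32)*1000))
```

```text
turn units 0.05
tcp [ 0.4982 -0.0152  0.1398] units [-0.04 -0.06  2.81]
5646 0.010308470861940783 ((499.21832275390625, -15.714611053466797), (28.966745376586914, 42.72124099731445), 84.6470947265625)
```

step_arm([
  [[-0.03, -0.06, 0.2, 0, 0, 0.05], [0, 0, 0.4, 0, 0, 0], [0, 0, 0.4, 0, 0, 0], [0, 0, 0.4, 0, 0, 0], [0, 0, 0.4, 0, 0, 0], [0, 0, 0.3, 0, 0, 0], [0, 0, 0.2, 0, 0, 0], [0, 0, 0.1, 0, 0, 0], [0, 0, 0, 0, 0, 0], [0, 0, 0, 0, 0, 0]],
])

```text
time_s: 33.97
tcp_pos: [0.4956, -0.0167, 0.0434]
tool_rot: [0.0, 0.743, 0.67, 0.0]
wrist_force: [0.6, 0.5, -0.2]
grip_width: 0.0394
gripper_force: 30.4
```

Run:
```python
from h import *
togo([.4959,-.0162,.0275],84.1)
```

```text
turn units -0.01
tcp [ 0.4956 -0.0167  0.0434] units [0.01 0.01 0.4 ]
```

step_arm([
  [[0.01, 0.01, 0.1, 0, 0, 0], [0, 0, 0.1, 0, 0, 0], [0, 0, 0.1, 0, 0, 0], [0, 0, 0.06, 0, 0, 0], [0, 0, 0.03, 0, 0, 0], [0, 0, 0, 0, 0, 0], [0, 0, 0, 0, 0, 0], [0, 0, 0, 0, 0, 0], [0, 0, 0, 0, 0, 0], [0, 0, 0, 0, 0, 0]],
])

```text
time_s: 34.8
tcp_pos: [0.4954, -0.0162, 0.0275]
tool_rot: [-0.0, 0.743, 0.67, -0.0]
wrist_force: [-2.1, 0.3, 5.5]
grip_width: 0.0392
gripper_force: 34.2
```

step_arm([
  [[0, 0, 0, 0, 0, 0], [0, 0, 0, 0, 0, 0], [0, 0, 0, 0, 0, 0], [0, 0, 0, 0, 0, 0], [0, 0, -0.2, 0, 0, 0], [0, 0, -0.5, 0, 0, 0], [0, 0, -0.7, 0, 0, 0], [0, 0, -0.9, 0, 0, 0], [0, 0, -0.9, 0, 0, 0], [0, 0, 0, 0, 0, 0]],
], claw=55)

```text
time_s: 35.63
tcp_pos: [0.5002, -0.0168, 0.1643]
tool_rot: [0.005, 0.743, 0.67, 0.004]
wrist_force: [1.6, 0.0, 1.1]
grip_width: 0.0551
gripper_force: 0.0
```

Run:
```python
from h import *
c,im,d=shot("w17"); P=cloud(c,d); print(robot.get_obs()["tcp_pos"])
for x,y in ((.4969,-.0162),(.4929,-.055)):
    m=(abs(P[...,0]-x)<.035)&(abs(P[...,1]-y)<.02)
    w=m&(P[...,2]>.0325)&(P[...,2]<.05); q=P[w]
    if not len(q): print("none");continue
    A=np.c_[q[:,:2]-q[:,:2].mean(0),np.ones(len(q))]
    print(w.sum(),cv2.minAreaRect(q[:,:2].astype(np.float32)*1000),np.linalg.lstsq(A,q[:,2],rcond=None)[0].round(4))
m=(P[...,2]>.12)&(P[...,2]<.15)&(abs(P[...,0]-.485)<.06)&(abs(P[...,1]-.136)<.05); print(m.sum(), P[m].mean(0), cv2.minAreaRect(P[m][:,:2].astype(np.float32)*1000) if m.any() else 0)
m=(P[...,2]>.13)&(P[...,2]<.15)&(abs(P[...,0]-.641)<.02)&(abs(P[...,1]-.024)<.02); print("pin",P[m].mean(0))
togo([.482,.137,.18],84.1)
cv2.imwrite("pics/w17b.png",cv2.resize(im,(800,600)))
```

```text
[ 0.4990976  -0.01670714  0.1611274 ]
1056 ((496.1546936035156, -16.341773986816406), (25.707117080688477, 37.62086486816406), 81.39230346679688) [ 0.0043 -0.0154  0.0352]
933 ((493.2778625488281, -53.89750671386719), (25.518049240112305, 34.70754623413086), 81.67849731445312) [ 0.0015 -0.0139  0.0352]
0 [nan nan nan] 0
pin [0.63270085 0.02436856 0.13436771]
turn units -0.0
tcp [ 0.4991 -0.0167  0.1611] units [ 3.78 -0.82 -0.48]<stdin>:9: RuntimeWarning: Mean of empty slice.
  ret = um.true_divide(
```

View pics/w17b.png

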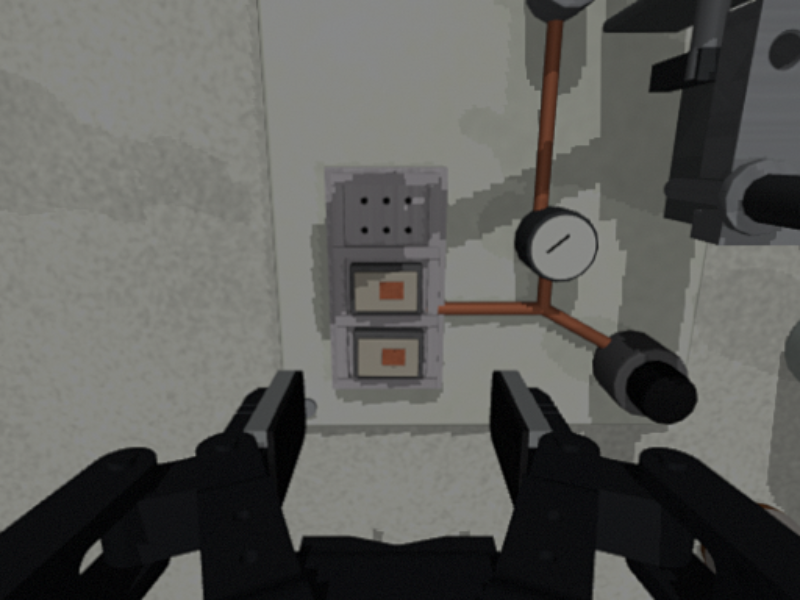

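step_arm([
  [[0, 0, -0.5, 0, 0, 0], [0, 0, -0.3, 0, 0, 0], [0.5, -0.1, 0, 0, 0, 0], [0.6, -0.12, 0, 0, 0, 0], [0.6, -0.12, 0, 0, 0, 0], [0.6, -0.12, 0, 0, 0, 0], [0.6, -0.12, 0, 0, 0, 0], [0.6, -0.12, 0, 0, 0, 0], [0.28, -0.12, 0, 0, 0, 0], [0, 0, 0, 0, 0, 0]],
], claw=0)

```text
time_s: 36.52
tcp_pos: [0.4778, 0.1396, 0.187]
tool_rot: [-0.0, 0.742, 0.671, -0.0]
wrist_force: [-0.1, -0.1, -0.2]
grip_width: -0.0004
gripper_force: 0.0
```

Run:
```python
from h import *
togo([.482,.1365,.15],84.1)
c,im,d=shot("w18"); P=cloud(c,d)
m=(P[...,2]>.12)&(P[...,2]<.16)&(abs(P[...,0]-.485)<.05)&(abs(P[...,1]-.136)<.045); print(m.sum(), P[m].mean(0), cv2.minAreaRect(P[m][:,:2].astype(np.float32)*1000))
```

```text
turn units 0.03
tcp [0.4778 0.1396 0.187 ] units [-0.07  0.11  0.92]
7148 [0.48810343 0.14387535 0.13779991] ((494.9616394042969, 135.08673095703125), (59.65011215209961, 81.22394561767578), 83.89247131347656)
```

step_arm([
  [[-0.07, 0.11, 0.2, 0, 0, 0], [0, 0, 0.4, 0, 0, 0], [0, 0, 0.4, 0, 0, 0], [0, 0, 0.4, 0, 0, 0], [0, 0, 0.4, 0, 0, 0], [0, 0, 0.4, 0, 0, 0], [0, 0, 0.4, 0, 0, 0], [0, 0, 0.4, 0, 0, 0], [0, 0, 0.3, 0, 0, 0], [0, 0, 0.1, 0, 0, 0]],
])

```text
time_s: 37.4
tcp_pos: [0.483, 0.1325, 0.0499]
tool_rot: [0.0, 0.743, 0.669, -0.0]
wrist_force: [-0.4, 0.2, 9.2]
grip_width: 0.0001
gripper_force: 5.5
```

step_arm([
  [[0, 0, 0.08, 0, 0, 0], [0, 0, 0.08, 0, 0, 0], [0, 0, 0.04, 0, 0, 0], [0, 0, 0, 0, 0, 0], [0, 0, 0, 0, 0, 0], [0, 0, 0, 0, 0, 0], [0, 0, 0, 0, 0, 0], [0, 0, 0, 0, 0, 0], [0, 0, 0, 0, 0, 0], [0, 0, 0, 0, 0, 0]],
])

```text
time_s: 38.23
tcp_pos: [0.4843, 0.1325, 0.046]
tool_rot: [0.001, 0.743, 0.669, 0.0]
wrist_force: [-13.5, -4.6, 30.3]
grip_width: 0.0001
gripper_force: 17.4
```

Run:
```python
from h import *
c=cam("scene"); im,d=robot.capture("scene"); P=cloud(c,d)
# arm points along lever: bed coords
X=P-np.array([.6417,.1198,.075]); xb=X[...,0]*.9947-X[...,1]*.1028; yb=X[...,0]*.1028+X[...,1]*.9947
m=(abs(yb)<.010)&(xb<-.03)&(xb>-.12)&(P[...,2]>.03)&(P[...,2]<.16); print(m.sum(),np.polyfit(xb[m],P[...,2][m],1))
m=(abs(yb)<.029)&(xb<-.135)&(xb>-.19)&(P[...,2]>.02)&(P[...,2]<.16); print(m.sum(),np.polyfit(xb[m],P[...,2][m],1),np.median(P[...,2][m]))
```

```text
151 [-0.80140443  0.01641777]
342 [0.21386728 0.1161207 ] 0.08608154736716517
```

Run:
```python
from h import *
c=cam("scene"); im,d=robot.capture("scene"); P=cloud(c,d)
X=P-np.array([.6417,.1198,.075]); xb=X[...,0]*.9947-X[...,1]*.1028; yb=X[...,0]*.1028+X[...,1]*.9947
m=(abs(yb)<.034)&(xb<-.125)&(xb>-.2)&(P[...,2]>.022)&(P[...,2]<.16)
print(np.histogram(P[...,2][m],bins=np.arange(.02,.17,.01)))
m&=P[...,2]<.06; print(m.sum(),np.polyfit(xb[m],P[...,2][m],1))
m=(abs(yb)<.012)&(xb<-.02)&(xb>-.13)&(P[...,2]>.03)&(P[...,2]<.095);print(m.sum(),np.polyfit(xb[m],P[...,2][m],1))
cv2.imwrite("pics/s2.png",cv2.resize(im[135:235,235:365],(780,600)))
```

```text
(array([16, 66, 57, 19, 20, 12, 25, 43, 28, 32, 35, 35, 33,  8,  0]), array([0.02, 0.03, 0.04, 0.05, 0.06, 0.07, 0.08, 0.09, 0.1 , 0.11, 0.12,
       0.13, 0.14, 0.15, 0.16, 0.17]))
158 [0.25882334 0.08011723]
117 [0.15594539 0.06766397]
```

View pics/s2.png

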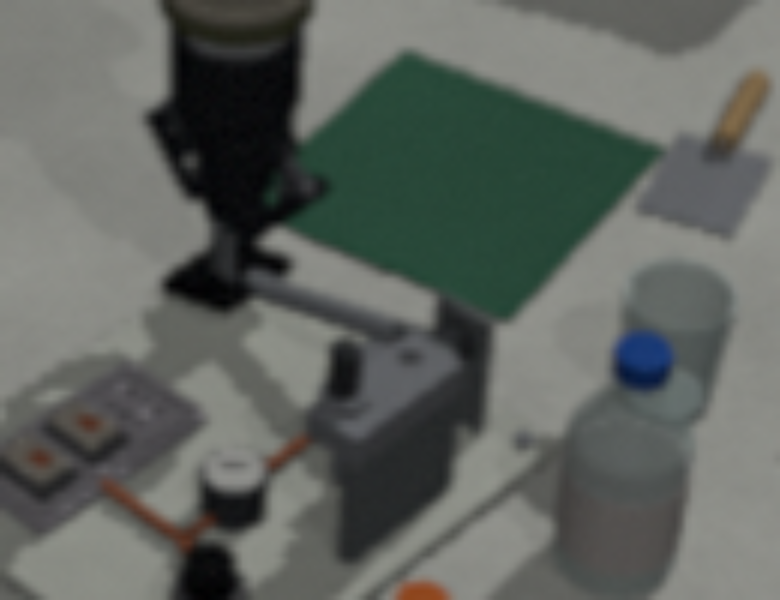

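step_arm([
  [[0, 0, -0.3, 0, 0, 0], [0, 0, -0.5, 0, 0, 0], [0, 0, -0.6, 0, 0, 0], [0, 0, -0.6, 0, 0, 0], [0, 0, -0.6, 0, 0, 0], [0, 0, -0.5, 0, 0, 0], [0, 0, -0.3, 0, 0, 0], [0, 0, -0.1, 0, 0, 0], [0, 0, 0, 0, 0, 0], [0, 0, 0, 0, 0, 0]],
])

```text
time_s: 39.17
tcp_pos: [0.4822, 0.1337, 0.1818]
tool_rot: [-0.0, 0.743, 0.669, -0.001]
wrist_force: [-0.2, 0.6, -0.8]
grip_width: 0.0003
gripper_force: 0.0
```

step_arm([
  [[0, 0, 0, 0, 0, 0], [0, 0, 0, 0, 0, 0], [0, 0, 0, 0, 0, 0], [0, 0, 0, 0, 0, 0], [0, 0, 0, 0, 0, 0], [0, 0, 0, 0, 0, 0], [0, 0, 0, 0, 0, 0], [0, 0, 0, 0, 0, 0], [0, 0, 0, 0, 0, 0], [0, 0, 0, 0, 0, 0]],
])

```text
time_s: 40.0
tcp_pos: [0.4827, 0.1343, 0.1833]
tool_rot: [0.0, 0.743, 0.67, 0.0]
wrist_force: [-0.1, -0.7, 0.0]
grip_width: -0.0001
gripper_force: 0.0
```

```bash
cat >> h.py <<'E'
def lever():
    c=cam("top"); im,d=robot.capture("top"); P=cloud(c,d)
    X=P-np.array([.6417,.1198,.075]); xb=X[...,0]*.9947-X[...,1]*.1028; yb=X[...,0]*.1028+X[...,1]*.9947
    m=(abs(yb)<.006)&(xb<-.03)&(xb>-.11)&(P[...,2]>.03)&(P[...,2]<.15)
    print("lever slope",m.sum(),np.polyfit(xb[m],P[...,2][m],1),"raised -.365")
E
python3 - <<'E'
from h import *
togo([.482,.1345,.05],84.1); lever()
c,im,d=shot("w19"); P=cloud(c,d)
m=(P[...,2]>.10)&(P[...,2]<.16)&(abs(P[...,0]-.485)<.035)&(abs(P[...,1]-.136)<.035)
xb=P[...,0]*.9947-P[...,1]*.1028; print(m.sum(), P[m].mean(0), np.polyfit(xb[m],P[...,2][m],1))
E
```

```text
turn units -0.0
tcp [0.4827 0.1343 0.1833] units [ 0.   -0.02  3.33]Traceback (most recent call last):
  File "<stdin>", line 2, in <module>
  File "h.py", line 65, in lever
    print("lever slope",m.sum(),np.polyfit(xb[m],P[...,2][m],1),"raised -.365")
                                ~~~~~~~~~~^^^^^^^^^^^^^^^^^^^^^
    raise TypeError("expected non-empty vector for x")
TypeError: expected non-empty vector for x
```

```bash
cat >> h.py <<'E'
def lever():
    c,im,d=shot("lv"); P=cloud(c,d)
    m=(P[...,2]>.03)&(P[...,2]<.16)&(abs(P[...,0]-.485)<.033)&(abs(P[...,1]-.136)<.033)&(d>.165)
    xb=P[...,0]*.9947-P[...,1]*.1028; print(m.sum(), P[m].mean(0), np.polyfit(xb[m],P[...,2][m],1),"raised -.365")
E
python3 - <<'E'
from h import *
lever()
E
```

```text
7506 [0.48347536 0.14343751 0.13938194] [-0.33943224  0.29761424] raised -.365
```

step_arm([
  [[0, 0, 0.3, 0, 0, 0], [0, 0, 0.4, 0, 0, 0], [0, 0, 0.4, 0, 0, 0], [0, 0, 0.4, 0, 0, 0], [0, 0, 0.4, 0, 0, 0], [0, 0, 0.4, 0, 0, 0], [0, 0, 0.4, 0, 0, 0], [0, 0, 0.4, 0, 0, 0], [0, 0, 0.3, 0, 0, 0], [0, 0, 0.1, 0, 0, 0]],
])

```text
time_s: 40.93
tcp_pos: [0.4845, 0.1345, 0.045]
tool_rot: [0.001, 0.743, 0.67, 0.001]
wrist_force: [-18.6, -4.8, 53.6]
grip_width: -0.0001
gripper_force: 28.1
```

step_arm([
  [[0, 0, 0.03, 0, 0, 0], [0, 0, 0, 0, 0, 0], [0, 0, 0, 0, 0, 0], [0, 0, 0, 0, 0, 0], [0, 0, 0, 0, 0, 0], [0, 0, 0, 0, 0, 0], [0, 0, 0, 0, 0, 0], [0, 0, 0, 0, 0, 0], [0, 0, 0, 0, 0, 0], [0, 0, 0, 0, 0, 0]],
])

```text
time_s: 41.77
tcp_pos: [0.4844, 0.1345, 0.0456]
tool_rot: [0.001, 0.743, 0.67, 0.001]
wrist_force: [-15.4, -3.5, 37.3]
grip_width: -0.0001
gripper_force: 20.2
```

step_arm([
  [[0, 0, -0.3, 0, 0, 0], [0, 0, -0.5, 0, 0, 0], [0, 0, -0.6, 0, 0, 0], [0, 0, -0.6, 0, 0, 0], [0, 0, -0.6, 0, 0, 0], [0, 0, -0.5, 0, 0, 0], [0, 0, -0.3, 0, 0, 0], [0, 0, -0.1, 0, 0, 0], [0, 0, 0, 0, 0, 0], [0, 0, 0, 0, 0, 0]],
])

```text
time_s: 42.6
tcp_pos: [0.482, 0.1342, 0.1805]
tool_rot: [-0.0, 0.743, 0.67, -0.001]
wrist_force: [0.2, -0.7, -0.7]
grip_width: -0.0
gripper_force: 0.0
```

step_arm([
  [[0, 0, 0, 0, 0, 0], [0, 0, 0, 0, 0, 0], [0, 0, 0, 0, 0, 0], [0, 0, 0, 0, 0, 0], [0, 0, 0, 0, 0, 0], [0, 0, 0, 0, 0, 0], [0, 0, 0, 0, 0, 0], [0, 0, 0, 0, 0, 0], [0, 0, 0, 0, 0, 0], [0, 0, 0, 0, 0, 0]],
])

```text
time_s: 43.43
tcp_pos: [0.4827, 0.1343, 0.1822]
tool_rot: [0.0, 0.743, 0.67, 0.0]
wrist_force: [0.1, 0.0, -0.8]
grip_width: -0.0003
gripper_force: 0.0
```

Run:
```python
from h import *
togo([.483,.1345,.042],84.1)
lever()
```

```text
turn units -0.01
tcp [0.4827 0.1343 0.1822] units [0.01 0.01 3.5 ]
7538 [0.48345284 0.14356783 0.13939622] [-0.33993644  0.29785139] raised -.365
```

step_arm([
  [[0, 0, 0.3, 0, 0, 0], [0, 0, 0.4, 0, 0, 0], [0, 0, 0.4, 0, 0, 0], [0, 0, 0.4, 0, 0, 0], [0, 0, 0.4, 0, 0, 0], [0, 0, 0.4, 0, 0, 0], [0, 0, 0.4, 0, 0, 0], [0, 0, 0.4, 0, 0, 0], [0, 0, 0.25, 0, 0, 0], [0, 0, 0.1, 0, 0, 0]],
])

```text
time_s: 44.32
tcp_pos: [0.4842, 0.1344, 0.0452]
tool_rot: [0.001, 0.743, 0.67, 0.001]
wrist_force: [-14.6, -3.6, 47.7]
grip_width: 0.0003
gripper_force: 25.8
```

step_arm([
  [[0, 0, 0.04, 0, 0, 0], [0, 0, 0, 0, 0, 0], [0, 0, 0, 0, 0, 0], [0, 0, 0, 0, 0, 0], [0, 0, 0, 0, 0, 0], [0, 0, 0, 0, 0, 0], [0, 0, 0, 0, 0, 0], [0, 0, 0, 0, 0, 0], [0, 0, 0, 0, 0, 0], [0, 0, 0, 0, 0, 0]],
])

```text
time_s: 45.15
tcp_pos: [0.4841, 0.1344, 0.0456]
tool_rot: [0.001, 0.743, 0.67, 0.001]
wrist_force: [-14.7, -3.5, 34.4]
grip_width: -0.0003
gripper_force: 20.1
```

step_arm([
  [[0, 0, -0.3, 0, 0, 0], [0, 0, -0.5, 0, 0, 0], [0, 0, -0.6, 0, 0, 0], [0, 0, -0.6, 0, 0, 0], [0, 0, -0.6, 0, 0, 0], [0, 0, -0.5, 0, 0, 0], [0, 0, -0.4, 0, 0, 0], [0, 0, -0.3, 0, 0, 0], [0, 0, 0, 0, 0, 0], [0, 0, 0, 0, 0, 0]],
])

```text
time_s: 45.98
tcp_pos: [0.4828, 0.1343, 0.1941]
tool_rot: [0.0, 0.743, 0.67, 0.0]
wrist_force: [-0.0, -0.1, -0.4]
grip_width: -0.0002
gripper_force: 0.0
```

step_arm([
  [[0, 0, 0, 0, 0, 0], [0, 0, 0, 0, 0, 0], [0, 0, 0, 0, 0, 0], [0, 0, 0, 0, 0, 0], [0, 0, 0, 0, 0, 0], [0, 0, 0, 0, 0, 0], [0, 0, 0, 0, 0, 0], [0, 0, 0, 0, 0, 0], [0, 0, 0, 0, 0, 0], [0, 0, 0, 0, 0, 0]],
])

```text
time_s: 46.82
tcp_pos: [0.4827, 0.1343, 0.1946]
tool_rot: [0.0, 0.743, 0.67, 0.0]
wrist_force: [0.6, 0.4, 0.1]
grip_width: 0.0001
gripper_force: 0.0
```

Run:
```python
from h import *
lever()
togo([.6348,-.0797,.19],84.1)
```

```text
7167 [0.48343088 0.14208426 0.13940601] [-0.34000079  0.2979356 ] raised -.365
turn units -0.01
tcp [0.4827 0.1343 0.1945] units [-4.93  4.33  0.11]
```

step_arm([
  [[-0.3, 0.3, 0, 0, 0, 0], [-0.6, 0.5, 0, 0, 0, 0], [-0.6, 0.5, 0, 0, 0, 0], [-0.6, 0.5, 0, 0, 0, 0], [-0.6, 0.5, 0, 0, 0, 0], [-0.6, 0.5, 0, 0, 0, 0], [-0.6, 0.5, 0, 0, 0, 0], [-0.6, 0.5, 0, 0, 0, 0], [-0.3, 0.4, 0, 0, 0, 0], [-0.13, 0.13, 0, 0, 0, 0]],
])

```text
time_s: 47.7
tcp_pos: [0.6359, -0.0823, 0.1942]
tool_rot: [0.0, 0.743, 0.669, -0.0]
wrist_force: [0.9, 0.4, 0.3]
grip_width: -0.0002
gripper_force: 0.0
```

step_arm([
  [[0, 0, 0.4, 0, 0, 0], [0, 0, 0.5, 0, 0, 0], [0, 0, 0.5, 0, 0, 0], [0, 0, 0.5, 0, 0, 0], [0, 0, 0.4, 0, 0, 0], [0, 0, 0.3, 0, 0, 0], [0, 0, 0.2, 0, 0, 0], [0, 0, 0, 0, 0, 0], [0, 0, 0, 0, 0, 0], [0, 0, 0, 0, 0, 0]],
])

```text
time_s: 48.53
tcp_pos: [0.6355, -0.0798, 0.0839]
tool_rot: [0.001, 0.743, 0.67, 0.001]
wrist_force: [0.1, 0.4, -0.1]
grip_width: -0.0001
gripper_force: 0.0
```

Run:
```python
from h import *
togo([.635,-.0798,.06],84.1)
```

```text
turn units -0.0
tcp [ 0.6355 -0.0798  0.0839] units [-0.   -0.01  0.6 ]
```

step_arm([
  [[0, 0, 0.15, 0, 0, 0], [0, 0, 0.15, 0, 0, 0], [0, 0, 0.15, 0, 0, 0], [0, 0, 0.1, 0, 0, 0], [0, 0, 0.1, 0, 0, 0], [0, 0, 0, 0, 0, 0], [0, 0, 0, 0, 0, 0], [0, 0, 0, 0, 0, 0], [0, 0, 0, 0, 0, 0], [0, 0, 0, 0, 0, 0]],
])

```text
time_s: 49.37
tcp_pos: [0.6357, -0.0799, 0.0587]
tool_rot: [0.001, 0.743, 0.67, 0.001]
wrist_force: [-4.4, 1.1, 15.1]
grip_width: 0.0003
gripper_force: 7.8
```

step_arm([
  [[0, 0, 0.04, 0, 0, 0], [0, 0, 0.04, 0, 0, 0], [0, 0, 0, 0, 0, 0], [0, 0, 0, 0, 0, 0], [0, 0, 0, 0, 0, 0], [0, 0, 0, 0, 0, 0], [0, 0, 0, 0, 0, 0], [0, 0, 0, 0, 0, 0], [0, 0, 0, 0, 0, 0], [0, 0, 0, 0, 0, 0]],
])

```text
time_s: 50.2
tcp_pos: [0.636, -0.08, 0.0585]
tool_rot: [0.001, 0.743, 0.67, 0.001]
wrist_force: [-15.6, 2.8, 35.7]
grip_width: 0.0001
gripper_force: 17.8
```

step_arm([
  [[0, 0, -0.3, 0, 0, 0], [0, 0, -0.5, 0, 0, 0], [0, 0, -0.5, 0, 0, 0], [0, 0, -0.5, 0, 0, 0], [0, 0, -0.3, 0, 0, 0], [0, 0, 0, 0, 0, 0], [0.1, -0.5, 0, 0, 0, 0], [0.1, -0.6, 0, 0, 0, 0], [0.1, -0.6, 0, 0, 0, 0], [0, -0.6, 0, 0, 0, 0]],
])

```text
time_s: 51.03
tcp_pos: [0.5423, -0.0574, 0.135]
tool_rot: [-0.001, 0.743, 0.67, -0.001]
wrist_force: [-0.5, -0.5, 0.5]
grip_width: -0.0002
gripper_force: 0.0
```

step_arm([
  [[0, -0.5, 0, 0, 0, 0], [0, -0.5, 0, 0, 0, 0], [0, -0.3, 0, 0, 0, 0], [0, 0, 0, 0, 0, 0], [0, 0, 0, 0, 0, 0], [0, 0, 0, 0, 0, 0], [0, 0, 0, 0, 0, 0], [0, 0, 0, 0, 0, 0], [0, 0, 0, 0, 0, 0], [0, 0, 0, 0, 0, 0]],
], claw=55)

```text
time_s: 51.87
tcp_pos: [0.4928, -0.053, 0.1371]
tool_rot: [-0.0, 0.743, 0.67, -0.0]
wrist_force: [0.7, -0.1, -0.6]
grip_width: 0.0551
gripper_force: 0.0
```

Run:
```python
from h import *
c,im,d=shot("w20"); P=cloud(c,d)
m=(P[...,2]>.0275)&(P[...,2]<.05)&(abs(P[...,0]-.495)<.035)&(P[...,1]<.06)&(P[...,1]>-.085)
print(cass(c,d,lo=.0285,box=(.46,.53,-.085,.06),amin=200e-6))
c2=cam("top"); im2,d2=robot.capture("top"); P2=cloud(c2,d2)
print("top",cass(c2,d2,lo=.0305,box=(.44,.54,-.1,.06),amin=150e-6))
m=(P2[...,2]>.006)&(P2[...,2]<.03)&(abs(P2[...,0]-.513)<.12)&(abs(P2[...,1]+.324)<.12); print("tray",m.sum(),cv2.minAreaRect(P2[m][:,:2].astype(np.float32)*1000))
m=(P[...,2]>.058)&(P[...,2]<.075)&(abs(P[...,0]-.635)<.02)&(abs(P[...,1]+.08)<.02); print("vent",m.sum(),np.median(P[m][:,2]) if m.any() else 0)
togo([.4932,-.0548,.0285],84.1)
```

```text
[(0.4925, -0.0555, 40, 29, -7.1, 0.0359), (0.4953, -0.0167, 40, 29, -5.7, 0.0359)]
top [(0.4948, -0.0167, 39, 27, -6.8, 0.0404)]
tray 1769 ((514.6177978515625, -324.31268310546875), (238.9013214111328, 237.1744384765625), 89.81639862060547)
vent 1517 0.065825391211742
turn units -0.01
tcp [ 0.4927 -0.053   0.1372] units [-0.04  0.02  2.72]
```

step_arm([
  [[-0.06, 0, 0.3, 0, 0, 0], [0, 0, 0.5, 0, 0, 0], [0, 0, 0.5, 0, 0, 0], [0, 0, 0.5, 0, 0, 0], [0, 0, 0.4, 0, 0, 0], [0, 0, 0.2, 0, 0, 0], [0, 0, 0.1, 0, 0, 0], [0, 0, 0, 0, 0, 0], [0, 0, 0, 0, 0, 0], [0, 0, 0, 0, 0, 0]],
])

```text
time_s: 52.8
tcp_pos: [0.4933, -0.0556, 0.0385]
tool_rot: [0.001, 0.743, 0.67, 0.001]
wrist_force: [0.1, -0.5, 0.0]
grip_width: 0.0552
gripper_force: 0.0
```

Run:
```python
from h import *
togo([.4925,-.0555,.0285],84.1)
```

```text
turn units -0.01
tcp [ 0.4933 -0.0556  0.0385] units [-0.   -0.02  0.25]
```

step_arm([
  [[0, -0.01, 0.1, 0, 0, 0], [0, 0, 0.1, 0, 0, 0], [0, 0, 0.05, 0, 0, 0], [0, 0, 0, 0, 0, 0], [0, 0, 0, 0, 0, 0], [0, 0, 0, 0, 0, 0], [0, 0, 0, 0, 0, 0], [0, 0, 0, 0, 0, 0], [0, 0, 0, 0, 0, 0], [0, 0, 0, 0, 0, 0]],
])

```text
time_s: 53.63
tcp_pos: [0.492, -0.0553, 0.0274]
tool_rot: [0.0, 0.743, 0.67, 0.0]
wrist_force: [0.2, 0.3, 0.5]
grip_width: 0.055
gripper_force: 0.0
```

step_arm([
  [[0, 0, 0, 0, 0, 0], [0, 0, 0, 0, 0, 0], [0, 0, 0, 0, 0, 0], [0, 0, 0, 0, 0, 0], [0, 0, 0, 0, 0, 0], [0, 0, 0, 0, 0, 0], [0, 0, 0, 0, 0, 0], [0, 0, 0, 0, 0, 0], [0, 0, 0, 0, 0, 0], [0, 0, 0, 0, 0, 0]],
], claw=34, newtons=35)

```text
time_s: 54.47
tcp_pos: [0.4923, -0.0554, 0.0276]
tool_rot: [0.0, 0.743, 0.67, 0.0]
wrist_force: [0.8, 0.2, 5.5]
grip_width: 0.0389
gripper_force: 36.3
```

step_arm([
  [[0, 0, -0.1, 0, 0, 0], [0, 0, -0.2, 0, 0, 0], [0, 0, -0.4, 0, 0, 0], [0, 0, -0.4, 0, 0, 0], [0, 0, -0.4, 0, 0, 0], [0, 0, -0.4, 0, 0, 0], [0, 0, -0.2, 0, 0, 0], [0, 0, 0, 0, 0, 0], [0, 0, 0, 0, 0, 0], [0, 0, 0, 0, 0, 0]],
])

```text
time_s: 55.3
tcp_pos: [0.4912, -0.0551, 0.1102]
tool_rot: [-0.001, 0.743, 0.67, -0.0]
wrist_force: [-0.4, 0.5, -0.8]
grip_width: 0.0386
gripper_force: 35.2
```

Run:
```python
from h import *
c,im,d=shot("w21"); P=cloud(c,d); zt=robot.get_obs()["tcp_pos"][2]
m=np.zeros((384,512),bool); m[225:310,208:305]=1
m&=abs(P[...,2]-zt-.009)<.012; q=P[m]; print(m.sum(),np.percentile(q[:,2],[50,80])-zt,cv2.minAreaRect(q[:,:2].astype(np.float32)*1000))
togo([.515,-.29,.0125],84.1)
```

```text
5775 [0.00751843 0.0083078 ] ((492.29901123046875, -54.7227668762207), (28.84963607788086, 43.24894332885742), 83.33484649658203)
turn units -0.01
tcp [ 0.491  -0.0551  0.11  ] units [-5.78  1.2   2.43]
```

step_arm([
  [[-0.4, 0.08, 0, 0, 0, 0], [-0.8, 0.15, 0, 0, 0, 0], [-0.8, 0.15, 0, 0, 0, 0], [-0.8, 0.15, 0, 0, 0, 0], [-0.8, 0.15, 0, 0, 0, 0], [-0.8, 0.15, 0, 0, 0, 0], [-0.8, 0.15, 0, 0, 0, 0], [-0.8, 0.15, 0, 0, 0, 0], [-0.8, 0.15, 0, 0, 0, 0], [-0.7, 0.1, 0, 0, 0, 0]],
])

```text
time_s: 56.18
tcp_pos: [0.5151, -0.361, 0.1096]
tool_rot: [-0.001, 0.743, 0.669, -0.0]
wrist_force: [0.2, -0.6, 0.0]
grip_width: 0.0389
gripper_force: 35.2
```

step_arm([
  [[0, 0, 0.2, 0, 0, 0], [0, 0, 0.3, 0, 0, 0], [0, 0, 0.3, 0, 0, 0], [0, 0, 0.3, 0, 0, 0], [0, 0, 0.3, 0, 0, 0], [0, 0, 0.3, 0, 0, 0], [0, 0, 0.2, 0, 0, 0], [0, 0, 0, 0, 0, 0], [0, 0, 0, 0, 0, 0], [0, 0, 0, 0, 0, 0]],
])

```text
time_s: 57.02
tcp_pos: [0.5164, -0.3596, 0.036]
tool_rot: [0.001, 0.743, 0.67, 0.0]
wrist_force: [-0.7, -0.0, -0.2]
grip_width: 0.0387
gripper_force: 35.3
```

Run:
```python
from h import *
c,im,d=shot("w22")
print("tray front-edge etc")
togo([.515,-.36,.0125],84.1)
cv2.imwrite("pics/w22b.png",cv2.resize(im,(640,480)))
```

```text
tray front-edge etc
turn units -0.0
tcp [ 0.5166 -0.3598  0.0364] units [-0.01 -0.04  0.6 ]
```

View pics/w22b.png

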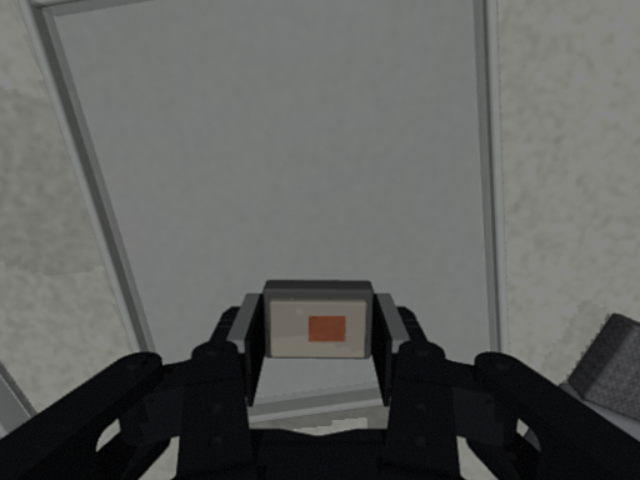

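step_arm([
  [[0.05, -0.04, 0.1, 0, 0, 0], [0, 0, 0.15, 0, 0, 0], [0, 0, 0.15, 0, 0, 0], [0, 0, 0.1, 0, 0, 0], [0, 0, 0.07, 0, 0, 0], [0, 0, 0.02, 0, 0, 0], [0, 0, 0, 0, 0, 0], [0, 0, 0, 0, 0, 0], [0, 0, 0, 0, 0, 0], [0, 0, 0, 0, 0, 0]],
])

```text
time_s: 57.9
tcp_pos: [0.5144, -0.3572, 0.0116]
tool_rot: [-0.0, 0.743, 0.67, -0.0]
wrist_force: [-1.9, 0.8, 1.4]
grip_width: 0.0393
gripper_force: 35.5
```

step_arm([
  [[0, 0, 0, 0, 0, 0], [0, 0, 0, 0, 0, 0], [0, 0, 0, 0, 0, 0], [0, 0, 0, 0, 0, 0], [0, 0, -0.2, 0, 0, 0], [0, 0, -0.5, 0, 0, 0], [0, 0, -0.7, 0, 0, 0], [0, 0, -0.9, 0, 0, 0], [0, 0, -0.5, 0, 0, 0], [0, 0, 0, 0, 0, 0]],
], claw=55)

```text
time_s: 58.73
tcp_pos: [0.5176, -0.3598, 0.1314]
tool_rot: [0.005, 0.743, 0.67, 0.001]
wrist_force: [0.1, -0.4, 1.0]
grip_width: 0.0547
gripper_force: 0.0
```

Run:
```python
from h import *
c2=cam("top"); im2,d2=robot.capture("top")
print("bed",cass(c2,d2,lo=.0305,box=(.44,.54,-.1,.06),amin=150e-6))
c,im,d=shot("w23"); print("tray",cass(c,d,lo=.011,box=(.47,.56,-.40,-.27)))
togo([.4953,-.0167,.13],84.1)
```

```text
bed [(0.4994, -0.0135, 41, 30, -8.1, 0.0394)]
tray [(0.5147, -0.3573, 41, 29, -6.8, 0.02)]
turn units -0.0
tcp [ 0.5154 -0.3579  0.1258] units [ 8.43 -1.38 -0.13]
```

step_arm([
  [[0.5, -0.08, 0, 0, 0, 0], [0.9, -0.15, 0, 0, 0, 0], [0.9, -0.15, 0, 0, 0, 0], [0.9, -0.15, 0, 0, 0, 0], [0.9, -0.15, 0, 0, 0, 0], [0.9, -0.15, 0, 0, 0, 0], [0.9, -0.15, 0, 0, 0, 0], [0.9, -0.15, 0, 0, 0, 0], [0.9, -0.15, 0, 0, 0, 0], [0.6, -0.1, 0, 0, 0, 0]],
])

```text
time_s: 59.67
tcp_pos: [0.4919, -0.0183, 0.1219]
tool_rot: [-0.002, 0.742, 0.67, -0.001]
wrist_force: [-0.7, 0.0, -0.9]
grip_width: 0.0552
gripper_force: 0.0
```

step_arm([
  [[0, 0, 0, 0, 0, 0], [0, 0, 0, 0, 0, 0], [0, 0, 0, 0, 0, 0], [0, 0, 0, 0, 0, 0], [0, 0, 0, 0, 0, 0], [0, 0, 0, 0, 0, 0], [0, 0, 0, 0, 0, 0], [0, 0, 0, 0, 0, 0], [0, 0, 0, 0, 0, 0], [0, 0, 0, 0, 0, 0]],
])

```text
time_s: 60.5
tcp_pos: [0.4939, -0.0214, 0.1237]
tool_rot: [0.0, 0.743, 0.67, 0.0]
wrist_force: [-0.5, -0.1, 0.9]
grip_width: 0.055
gripper_force: 0.0
```

Run:
```python
from h import *
c,im,d=shot("w24"); print(cass(c,d,lo=.0285,box=(.46,.54,-.085,.06),amin=200e-6))
togo([.4953,-.0167,.028],84.1)
```

```text
[(0.499, -0.0143, 41, 28, -5.9, 0.036)]
turn units -0.01
tcp [ 0.4939 -0.0214  0.1237] units [0.12 0.02 2.39]
```

step_arm([
  [[0.19, 0.11, 0.2, 0, 0, 0], [0, 0, 0.4, 0, 0, 0], [0, 0, 0.5, 0, 0, 0], [0, 0, 0.5, 0, 0, 0], [0, 0, 0.3, 0, 0, 0], [0, 0, 0.2, 0, 0, 0], [0, 0, 0.05, 0, 0, 0], [0, 0, 0, 0, 0, 0], [0, 0, 0, 0, 0, 0], [0, 0, 0, 0, 0, 0]],
])

```text
time_s: 61.38
tcp_pos: [0.5001, -0.0143, 0.0389]
tool_rot: [0.001, 0.743, 0.67, 0.001]
wrist_force: [-0.1, 0.1, -0.0]
grip_width: 0.0548
gripper_force: 0.0
```

Run:
```python
from h import *
togo([.499,-.0143,.028],84.1)
```

```text
turn units -0.01
tcp [ 0.5001 -0.0143  0.0389] units [-0.   -0.03  0.27]
```

step_arm([
  [[0, -0.02, 0.1, 0, 0, 0], [0, 0, 0.1, 0, 0, 0], [0, 0, 0.06, 0, 0, 0], [0, 0, 0, 0, 0, 0], [0, 0, 0, 0, 0, 0], [0, 0, 0, 0, 0, 0], [0, 0, 0, 0, 0, 0], [0, 0, 0, 0, 0, 0], [0, 0, 0, 0, 0, 0], [0, 0, 0, 0, 0, 0]],
])

```text
time_s: 62.22
tcp_pos: [0.4983, -0.0141, 0.0274]
tool_rot: [0.0, 0.743, 0.67, 0.0]
wrist_force: [0.1, -1.1, -0.2]
grip_width: 0.0551
gripper_force: 0.0
```

step_arm([
  [[0, 0, 0, 0, 0, 0], [0, 0, 0, 0, 0, 0], [0, 0, 0, 0, 0, 0], [0, 0, 0, 0, 0, 0], [0, 0, 0, 0, 0, 0], [0, 0, 0, 0, 0, 0], [0, 0, 0, 0, 0, 0], [0, 0, 0, 0, 0, 0], [0, 0, 0, 0, 0, 0], [0, 0, 0, 0, 0, 0]],
], claw=34)

```text
time_s: 63.05
tcp_pos: [0.4986, -0.0142, 0.0276]
tool_rot: [0.0, 0.743, 0.67, 0.0]
wrist_force: [0.2, -0.5, 5.1]
grip_width: 0.0391
gripper_force: 36.6
```

step_arm([
  [[0, 0, -0.1, 0, 0, 0], [0, 0, -0.2, 0, 0, 0], [0, 0, -0.4, 0, 0, 0], [0, 0, -0.4, 0, 0, 0], [0, 0, -0.4, 0, 0, 0], [0, 0, -0.4, 0, 0, 0], [0, 0, -0.2, 0, 0, 0], [0, 0, 0, 0, 0, 0], [0, 0, 0, 0, 0, 0], [0, 0, 0, 0, 0, 0]],
])

```text
time_s: 63.88
tcp_pos: [0.4975, -0.014, 0.1102]
tool_rot: [-0.001, 0.743, 0.67, -0.001]
wrist_force: [0.2, -0.4, -0.7]
grip_width: 0.039
gripper_force: 35.4
```

Run:
```python
from h import *
c,im,d=shot("w25"); P=cloud(c,d); zt=robot.get_obs()["tcp_pos"][2]
m=np.zeros((384,512),bool); m[225:310,208:305]=1
m&=abs(P[...,2]-zt-.009)<.012; q=P[m]; print(m.sum(),np.percentile(q[:,2],[50,80])-zt,cv2.minAreaRect(q[:,:2].astype(np.float32)*1000))
togo([.515,-.29,.0125],84.1)
```

```text
5800 [0.00753518 0.00830671] ((498.44677734375, -14.022422790527344), (29.0692081451416, 43.30573272705078), 83.81201171875)
turn units -0.01
tcp [ 0.4973 -0.014   0.1099] units [-6.82  1.16  2.43]
```

step_arm([
  [[-0.3, 0.06, 0, 0, 0, 0], [-0.7, 0.12, 0, 0, 0, 0], [-0.8, 0.13, 0, 0, 0, 0], [-0.8, 0.13, 0, 0, 0, 0], [-0.8, 0.13, 0, 0, 0, 0], [-0.8, 0.13, 0, 0, 0, 0], [-0.8, 0.13, 0, 0, 0, 0], [-0.8, 0.13, 0, 0, 0, 0], [-0.7, 0.12, 0, 0, 0, 0], [-0.3, 0.06, 0, 0, 0, 0]],
])

```text
time_s: 64.77
tcp_pos: [0.5145, -0.2934, 0.1104]
tool_rot: [-0.0, 0.744, 0.669, -0.001]
wrist_force: [-0.2, 0.1, -0.6]
grip_width: 0.0386
gripper_force: 35.4
```

step_arm([
  [[0, 0, 0.2, 0, 0, 0], [0, 0, 0.3, 0, 0, 0], [0, 0, 0.3, 0, 0, 0], [0, 0, 0.3, 0, 0, 0], [0, 0, 0.3, 0, 0, 0], [0, 0, 0.3, 0, 0, 0], [0, 0, 0.2, 0, 0, 0], [0, 0, 0, 0, 0, 0], [0, 0, 0, 0, 0, 0], [0, 0, 0, 0, 0, 0]],
])

```text
time_s: 65.6
tcp_pos: [0.516, -0.2896, 0.0359]
tool_rot: [0.0, 0.743, 0.67, 0.0]
wrist_force: [-0.1, -0.2, 0.4]
grip_width: 0.0388
gripper_force: 35.4
```

Run:
```python
from h import *
togo([.515,-.29,.0118],84.1)
```

```text
turn units -0.0
tcp [ 0.516  -0.2896  0.0359] units [-0.01 -0.02  0.6 ]
```

step_arm([
  [[0, 0, 0.1, 0, 0, 0], [0, 0, 0.15, 0, 0, 0], [0, 0, 0.15, 0, 0, 0], [0, 0, 0.1, 0, 0, 0], [0, 0, 0.07, 0, 0, 0], [0, 0, 0.02, 0, 0, 0], [0, 0, 0, 0, 0, 0], [0, 0, 0, 0, 0, 0], [0, 0, 0, 0, 0, 0], [0, 0, 0, 0, 0, 0]],
])

```text
time_s: 66.43
tcp_pos: [0.5155, -0.2894, 0.0116]
tool_rot: [-0.0, 0.743, 0.67, -0.0]
wrist_force: [-0.2, 0.8, 1.7]
grip_width: 0.0387
gripper_force: 35.6
```

step_arm([
  [[0, 0, 0, 0, 0, 0], [0, 0, 0, 0, 0, 0], [0, 0, 0, 0, 0, 0], [0, 0, 0, 0, 0, 0], [0, 0, -0.2, 0, 0, 0], [0, 0, -0.5, 0, 0, 0], [0, 0, -0.8, 0, 0, 0], [0, 0, -1, 0, 0, 0], [0, 0, -1, 0, 0, 0], [0, 0, -1, 0, 0, 0]],
], claw=55)

```text
time_s: 67.27
tcp_pos: [0.5151, -0.2891, 0.194]
tool_rot: [-0.0, 0.743, 0.67, 0.0]
wrist_force: [1.7, -1.4, 1.0]
grip_width: 0.0552
gripper_force: 0.0
```

step_arm([
  [[0, -0.8, -0.5, 0, 0, 0], [0, -0.8, -0.3, 0, 0, 0], [0, -0.8, 0, 0, 0, 0], [0, -0.5, 0, 0, 0, 0], [0, 0, 0, 0, 0, 0], [0, 0, 0, 0, 0, 0], [0, 0, 0, 0, 0, 0], [0, 0, 0, 0, 0, 0], [0, 0, 0, 0, 0, 0], [0, 0, 0, 0, 0, 0]],
])

```text
time_s: 68.1
tcp_pos: [0.4007, -0.2773, 0.2234]
tool_rot: [-0.0, 0.742, 0.67, -0.0]
wrist_force: [0.5, 0.3, -0.9]
grip_width: 0.0549
gripper_force: 0.0
```

Run:
```python
from h import *
print(robot.get_obs()["tcp_pos"])
c2=cam("top"); im2,d2=robot.capture("top"); P2=cloud(c2,d2)
s=robot.capture("scene")[0]
print("tray",cass(c2,d2,lo=.013,box=(.45,.58,-.40,-.24),amin=300e-6))
m=(P2[...,2]>.12)&(P2[...,2]<.16)&(abs(P2[...,0]-.641)<.02)&(abs(P2[...,1]-.024)<.02); print("pin",P2[m].mean(0))
a=cv2.resize(im2[120:260,150:440],(790,380)); b=cv2.resize(s[140:320,130:380],(300,216))
cv2.imwrite("pics/end.png",np.vstack([a,np.hstack([b,np.zeros((216,490,3),np.uint8)])]))
```

```text
[ 0.40065139 -0.27727509  0.22344416]
tray [(0.5154, -0.289, 40, 29, -6.7, 0.0227)]
pin [0.63857986 0.02318111 0.13925729]
```

View pics/end.png

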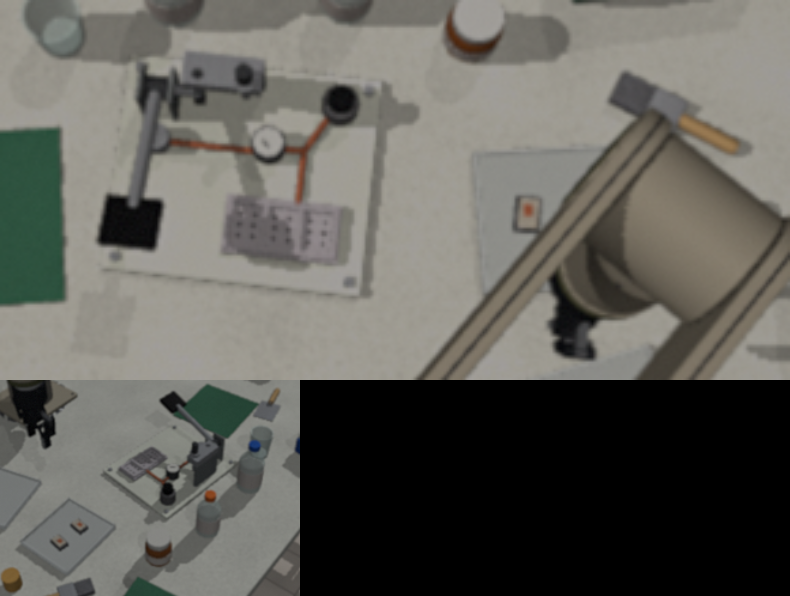

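The end picture shows both cassettes flat in the far tray (scene inset, at (60,541) and (80,525)). The pin is parked (244,73), the lever is up and the plunger is out.

```bash
python3 -c "
from plant import robot
print(robot.sign_off())"
```

```text
the job is handed in; nothing more can be done
None
```

The job is handed in (no verdict was returned): the pin is parked in the notch, the lever had three full strokes and the vent was pushed in, and both cassettes went from the bed into the far tray, where the last pictures show them lying flat.

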